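# Feed the keepers through the wash-box flap, then stage the collar at the flip stop

## Task

Load every steel shaft keeper from the bench onto the feed deck and push it along the lane through the sprung flap, so that it drops into the wash box and the flap snaps shut behind it. When all the keepers are in, flip the hinged stop down across the lane, and only then put the bronze collar from the turntable on the deck and push it flat along the lane up against the stop, where it waits for the next wash. The collar must not go into the wash box, and leave the other parts and tools on the bench where they lie.

Things in the scene. Friction and masses are not known exactly. Their poses are not given: they have to be found in the camera images.
- feeder: fixed wash-box feeder, 600 mm long: a steel feed deck leading into a closed wash box with a clear cover. Origin on the bench under the lane centre at the stop line; x = feed direction, z up. Deck top z = 0.140, 130 mm wide, x -0.250 to +0.052. Box behind the flap: x 0.052 to 0.350, y within 0.065, a slick chute sloping away inside; front and cover reach z = 0.192; the flap is the only way in
- load_spot (a point): point on the deck top on the lane's centre line, 175 mm before the stop line, in the open flat loading area (feeder x -0.250 to -0.130). Next, funnel walls narrow from 90 to 48 mm (x -0.130 to -0.080), then a straight lane 48 mm wide inside runs to x = +0.050. All walls are 6 mm thick and 16 mm high
- stop_line (a point): point on the deck top on the lane's centre line in the plane of the stop's upstream face (what is pushed against the lowered stop touches this plane)
- flap_foot (a point): point at deck height on the lane's centre line in the plane of the shut flap, 60 mm past the stop line and 8 mm past the deck's end. Fingers cannot follow under the flap's hinge: push a keeper by its tail; with the tail within about 10 mm of this point it has tipped off the deck's end and slides down into the box
- flap (a joint): sprung aluminium flap, 54 mm wide, 40 mm high, hinged along its top edge 42 mm above the deck; 0 = shut (hanging upright), grows to 1.45 rad as it swings up into the wash box. A spring snaps it shut; about 1 N at its lower edge starts to open it, about 2.5 N opens it wide
- stop (a joint): flip stop, a steel bar 56 x 16 x 8 mm hinged just outside the lane's +y wall (hinge parallel to the lane at feeder y = +0.036, 7 mm above the deck; bar at x 0 to 0.008). 0 = down, level across the lane, 3 to 19 mm above the deck. Starts raised, 1.85 to 2.05 rad, leaning out to +y (1.57 = upright, limit 2.15). Slight friction: stays near upright, falls down once well past it
- stop_tip (a point): the free end of the flip stop's bar, 56 mm from its hinge line
- keeper1: one of the loose steel shaft keepers: a plain steel block 70 x 40 x 22 mm (its own x, y, z), 0.25-0.4 kg, with a dark band across the middle and two dark bolt marks on its top; origin at its centre, x along the 70 mm length; it starts flat on the bench. Both ends and both faces are alike. Two to four of the four are present
- keeper2: one of the loose steel shaft keepers: a plain steel block 70 x 40 x 22 mm (its own x, y, z), 0.25-0.4 kg, with a dark band across the middle and two dark bolt marks on its top; origin at its centre, x along the 70 mm length; it starts flat on the bench. Both ends and both faces are alike. Two to four of the four are present
- keeper3: one of the loose steel shaft keepers: a plain steel block 70 x 40 x 22 mm (its own x, y, z), 0.25-0.4 kg, with a dark band across the middle and two dark bolt marks on its top; origin at its centre, x along the 70 mm length; it starts flat on the bench. Both ends and both faces are alike. Two to four of the four are present
- keeper4: one of the loose steel shaft keepers: a plain steel block 70 x 40 x 22 mm (its own x, y, z), 0.25-0.4 kg, with a dark band across the middle and two dark bolt marks on its top; origin at its centre, x along the 70 mm length; it starts flat on the bench. Both ends and both faces are alike. Two to four of the four are present
- collar: the bronze shaft collar, a plain ring 44 mm outside, 26 mm bore, 24 mm high, about 0.18 kg, lying flat; origin at the centre of its underside, z along its axis. It starts on the steel turntable's top, 44 mm above the bench
- turntable: the fixed (locked) steel turntable, a disc of 240 mm diameter whose top is 44 mm above the bench, origin on the bench at its centre; on it, fixed, a half-stripped idler roller stands upright, 88 mm diameter, centred at x = +0.050, y = -0.050 in its frame and up to 234 mm above the bench
- cone1: a steel bearing cone, 52 mm wide at the foot, 18 mm high, standing on the bench; origin at its underside; not to be moved
- cone2: a second steel bearing cone, same size; origin at its underside; not to be moved
- seal: a grey polymer seal, a flat ring 62 mm outside, 10 mm high; origin at its underside; not to be moved
- brush: the red bench brush lying on the bench; not to be moved
- spanner: a steel spanner lying on the bench; not to be moved
- grease_tin: a round grease tin 72 mm wide and 75 mm high; origin at its underside; not to be moved

How it is judged:
By the outcome, as a careful person would: the job done as asked, in the order asked, and still so for the second after the job is handed in, with the robot touching nothing.
Of keeper1, keeper2, keeper3, keeper4 only 2 to 4 are there at a start; the rules pass over those that are not, and their reading is None.
At some moment in a run one of keeper1, keeper2, keeper3, keeper4 may be knocked a few centimetres aside while the robot is not near it.
It also fails if it takes over 210 s, if anything falls off the work surface, if the arm or the gripper's body presses on something with over 40 N, if the wrist force passes 120 N, or if a joint passes its speed limit or range.

## Robot

A 6-joint arm with a two-finger parallel gripper is mounted at the origin on the work surface. World frame = base frame: x ahead of the robot, y to its left, z up, the work surface at z = 0. Lengths are in m, angles in rad, forces in N, time in s.
With the tool pointing down it reaches from about 0.375 to 0.975 m from the base axis. Payload 3.8 kg.
Tool frame: the origin (TCP) lies on the centre line of the jaws, within the pads' length; the fingertips stand 25 mm ahead of it and the grasp point (between the pads) lies 6 mm ahead of it; z points along the fingers, y is the direction in which the jaws open and shut (so a half turn about z gives the same grasp; the last joint's range is limited). The gripper opens to 85 mm and grips with 20 to 120 N. Pads are 22 mm wide; open, the fingers measure 114 mm over their backs; the gripper's body (76 mm by 85 mm) begins 54 mm behind the grasp point. The pads swing forward as they close: fully open they stand 13 mm farther back than shut.
Start: joints at [-1.365, 0.264, 1.604, -0, 1.274, -0.037], TCP at [0.162, -0.655, 0.256] pointing down, gripper open.
Joint ranges: [-2.63, 2.63], [-0.94, 2.18], [0.31, 2.57], [-1.31, 4.45], [0, 2.66], [-2.55, 2.55]. Speed limits (rad/s): [2.57, 2.57, 3.14, 3.14, 3.14, 3.14].

## Interface

Orientations are given as a rotation vector (axis times angle).
In Python, from workcell import bot gives the robot as it stands.
- The arm moves only by the tool servo_tool, never from a script. Its argument "moves" is a list of rows, each a list of 3 entries, a list of its own where there are three numbers: the closure in counts, from 0 (fully open) to 255 (shut), then the shift along the tool's x, y, z in m, then the turn about the tool's z in rad. A call has exactly 8 rows; each row shifts and turns the pose as measured when the row begins, along the tool's axes as they then stand; what a row does not reach is not made up. A row lasts 1/12 s, in which the tool goes at most 41.7 mm and 7.16 degrees, less where a joint would pass 70% of its speed; a pose out of reach is approached as far as the arm can. A call is refused whole if a number of a shift passes 0.0417 or a number of a turn 0.125, either way. A call with a gripper value outside its range is refused whole. The fingers move at their own pace and stop on an object; "newtons" is the grip in N (left out, the last holds). Time passes only in rows, so rows that do not move let the fingers close, or fill a call up. It gives the time, the measured TCP pose, the force and the opening at its end, in the units of the state.
- bot.read_state(): the state, without advancing time (a new reading comes with each control period).
- bot.read_camera(name): name is "scene" or "top" or "wrist"; returns a dict with "pixels" (480x640x3 uint8, red, green, blue), "depth" (480x640 float32, m along the optical axis (not along the pixel's ray), 0 where there is no reading), "intrinsics" (3x3 intrinsics, pixels), "dist" ([k1, k2, p1, p2, k3] as OpenCV has them; the pictures are not rectified), "R" (3x3) and "t" (3): a world point X has camera coordinates R X + t. Camera axes: x right, y down, z forward; pixel columns grow to the right and rows downward; lengths in m; the calibration is good to about 2 mm. A picture is of the moment at which its call begins.
- bot.finish_job(): hands the job in, once; it reports no verdict.
The state is a dict: "time": time; "q": joint angles; "joint_vel": joint speeds; "joint_torque": joint torques, N m; "tool_pos": TCP position; "tcp_rot": TCP orientation; "wrist_force": force on the tool from outside, world axes, zero at the start; "torque": the same for the moment, N m; "width": opening from 0.0 (shut) to 1.0 (fully open).
Only numpy, scipy, OpenCV 4.12 (cv2) and the standard library are available. Lean on these libraries where they do the work, as an engineer would, in place of code of your own. Each camera call takes 0.05 s, during which the arm holds its last target.

## Working session

There is one attempt and no reset: what is moved stays moved. The work goes in short steps, Python scripts to look and compute and a tool call to move; the robot and the scene stay as the last step left them, time stands still between calls to the robot, and variables do not carry over. Pictures are saved under pics/ and viewed, and the job is handed in when it is done.

Besides the shell and the picture viewer there is one more tool, called after ">>>" as name(argument=value, ...) on one line, values as JSON. servo_tool: Moves the arm, as the interface text tells. Its arguments: {"type":"object","properties":{"moves":{"type":"array","items":{"type":"array"}},"newtons":{"type":"number"}},"required":["moves"]}

```bash
ls; mkdir -p pics
python3 - <<'E'
from workcell import bot
import cv2,numpy as np
print(bot.read_state())
for n in ("scene","top","wrist"):
    c=bot.read_camera(n); cv2.imwrite(f"pics/{n}0.png",c["pixels"][:,:,::-1]); np.savez(f"{n}0.npz",**c)
    print(n,c["intrinsics"].round(1).tolist(),np.round(c["dist"],3),c["R"].round(3).tolist(),c["t"].round(3))
E
```

```text
pics
{'time': 0.0, 'q': array([-1.36489661e+00,  2.64752872e-01,  1.60537341e+00, -4.52255043e-06,
        1.27367609e+00, -3.69269482e-02]), 'joint_vel': array([ 0.00077865, -0.00109573, -0.00058606, -0.00059091, -0.0005558 ,
        0.00028823]), 'joint_torque': array([ 1.13890944e-04, -5.15105081e+01, -3.67314577e+01,  9.06433661e-05,
        1.28935822e-02, -1.13034130e-05]), 'tool_pos': array([ 0.16214465, -0.65454864,  0.25496245]), 'tcp_rot': array([-3.11628013e+00, -3.80230240e-01,  2.99461826e-04]), 'wrist_force': array([ 0.25746987,  0.50951595, -0.07290349]), 'torque': array([-0.01919477,  0.00638259, -0.01131484]), 'width': 0.999579753663988}
scene [[573.3, 0.0, 325.0], [0.0, 573.3, 244.7], [0.0, 0.0, 1.0]] [-0.162  0.     0.     0.     0.   ] [[0.003, 1.0, -0.016], [0.733, -0.013, -0.68], [-0.68, -0.01, -0.733]] [-0.04  -0.259  1.714]
top [[554.7, 0.0, 310.4], [0.0, 554.7, 233.7], [0.0, 0.0, 1.0]] [0.047 0.    0.    0.    0.   ] [[0.027, -1.0, 0.01], [-0.989, -0.029, -0.148], [0.148, -0.006, -0.989]] [0.032 0.473 1.289]
wrist [[359.0, 0.0, 322.8], [0.0, 359.0, 247.7], [0.0, 0.0, 1.0]] [-0.02  0.    0.    0.    0.  ] [[0.241, -0.97, -0.002], [-0.92, -0.229, 0.319], [-0.31, -0.075, -0.948]] [-0.674 -0.041  0.38 ]
```

View pics/scene0.png

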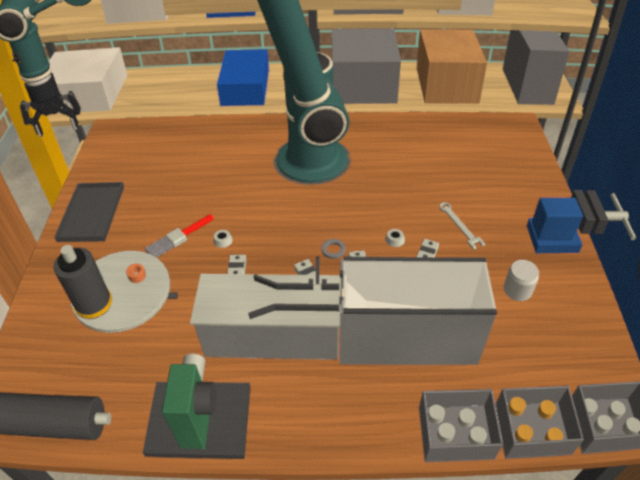

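View pics/top0.png

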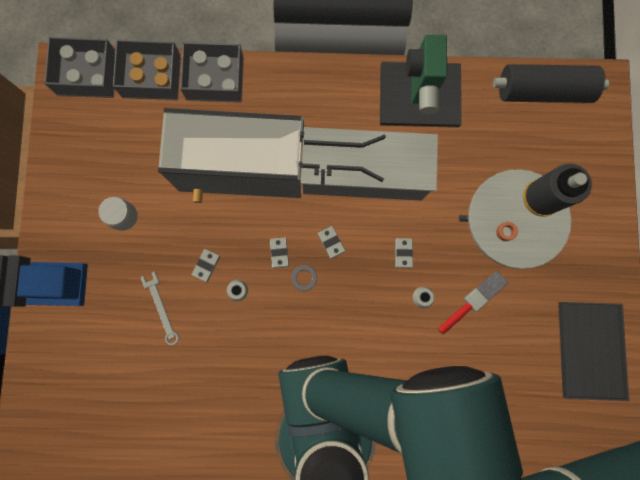

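View pics/wrist0.png

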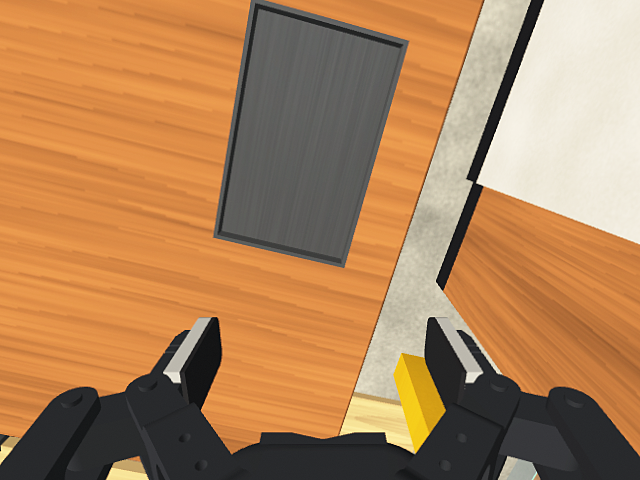

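```bash
cat > h.py <<'E'
import numpy as np,cv2
def ray(c,uv):
    uv=np.asarray(uv,float).reshape(-1,1,2)
    n=cv2.undistortPoints(uv,c["intrinsics"],c["dist"]).reshape(-1,2)
    d=np.c_[n,np.ones(len(n))]@c["R"]; o=-c["R"].T@c["t"]
    return o,d
def onplane(c,uv,z):
    o,d=ray(c,uv); s=(z-o[2])/d[:,2]; return o+s[:,None]*d
def proj(c,X):
    X=np.asarray(X,float).reshape(-1,3)
    return cv2.projectPoints(X,cv2.Rodrigues(c["R"])[0],c["t"],c["intrinsics"],np.asarray(c["dist"],float))[0].reshape(-1,2)
def depthpt(c,uv):
    o,d=ray(c,uv); out=[]
    for (u,v),dd in zip(np.reshape(uv,(-1,2)),d):
        out.append(o+dd*c["depth"][int(round(v)),int(round(u))])
    return np.array(out)
def keepers(c,box=None):
    hsv=cv2.cvtColor(c["pixels"],cv2.COLOR_RGB2HSV)
    m=((hsv[...,1]<70)).astype(np.uint8)
    m=cv2.morphologyEx(m,cv2.MORPH_CLOSE,np.ones((3,3)))
    if box is not None:
        k=np.zeros_like(m);u0,v0,u1,v1=box;k[v0:v1,u0:u1]=1;m*=k
    r=[]
    for ct in cv2.findContours(m,cv2.RETR_EXTERNAL,cv2.CHAIN_APPROX_NONE)[0]:
        if cv2.contourArea(ct)<150: continue
        P=onplane(c,ct.reshape(-1,2),0.022)[:,:2]*1000
        (cx,cy),(w,h),a=cv2.minAreaRect(P.astype(np.float32))
        if w<h: w,h,a=h,w,a-90
        r.append((round(cx),round(cy),round(w),round(h),round(a,1),ct.reshape(-1,2).mean(0).round()))
    return r
E
python3 - <<'E'
from h import *
import cv2
c=np.load("top0.npz"); c={k:c[k] for k in c}
for r in keepers(c,(130,200,470,350)): print(r)
im=c["pixels"][100:280,150:460,::-1]; cv2.imwrite("pics/top0z.png",cv2.resize(im,None,fx=2.5,fy=2.5,interpolation=cv2.INTER_CUBIC))
s=np.load("scene0.npz"); im=s["pixels"][220:370,180:500,::-1]; cv2.imwrite("pics/sc0z.png",cv2.resize(im,None,fx=2.5,fy=2.5,interpolation=cv2.INTER_CUBIC))
E
```

```text
(330, -226, 47, 47, 89.9, array([423., 297.]))
(335, 216, 47, 47, -88.5, array([237., 290.]))
(286, 393, 177, 37, 24.1, array([159., 306.]))
(369, 58, 59, 57, -43.2, array([304., 277.]))
(391, 293, 70, 41, -23.4, array([205., 265.]))
(435, -179, 70, 41, 0.2, array([403., 253.]))
(427, 120, 70, 39, 7.3, array([279., 252.]))
(456, -5, 68, 40, 28.8, array([331., 242.]))
```

View pics/top0z.png

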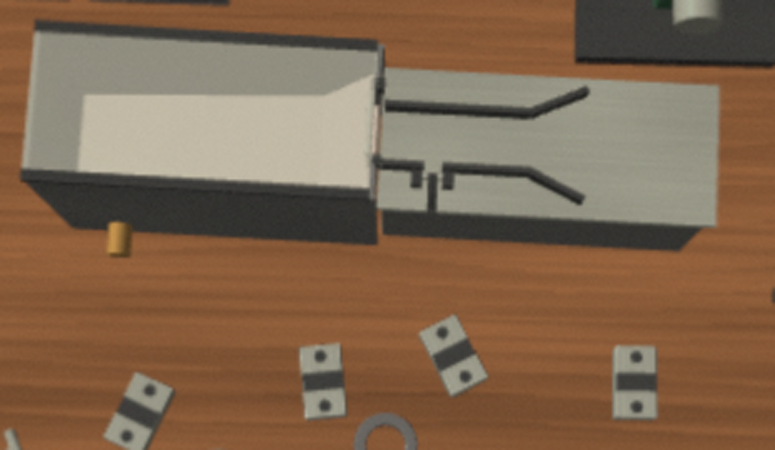

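View pics/sc0z.png

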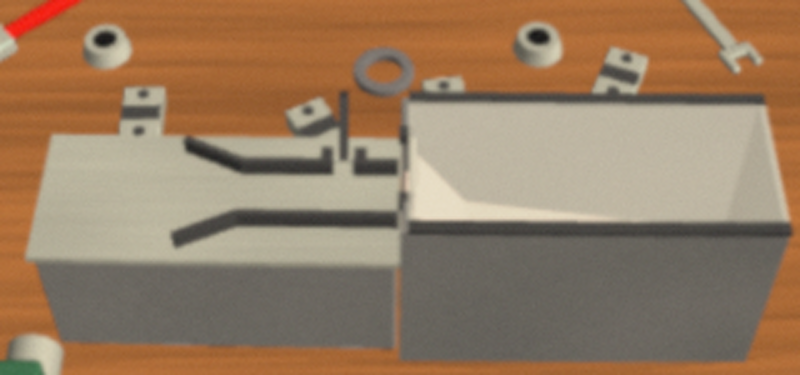

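Run:
```python
from h import *
c=np.load("top0.npz"); c={k:c[k] for k in c}
s=np.load("scene0.npz"); s={k:s[k] for k in s}
g=lambda p,o:np.array(p,float)/2.5+np.array(o)
print("top deck corners RF,RN,LN,LF",onplane(c,g([(718,86),(716,226),(384,210),(386,70)],(150,100)),.14).round(4).tolist())
print("top walls farL,farR,nearR... ",onplane(c,g([(388,105),(530,112),(528,172),(445,169),(420,166),(382,162)],(150,100)),.156).round(4).tolist())
print("scene deck NL(far x small),..",onplane(s,g([(53,135),(28,260),(398,265)],(180,220)),.14).round(4).tolist())
print("scene walls",onplane(s,g([(240,213),(395,215),(244,161),(330,162),(395,163)],(180,220)),.156).round(4).tolist())
# top deck mask edges
hsv=cv2.cvtColor(c["pixels"],cv2.COLOR_RGB2HSV)
print(hsv[130:200,380].tolist()[::3])
# stop tip etc
print("depth", depthpt(c,[(420,160),(345,155)]).round(4).tolist())
```

```text
top deck corners RF,RN,LN,LF [[0.691, -0.2334, 0.14], [0.5619, -0.2311, 0.14], [0.568, 0.0642, 0.14], [0.6974, 0.0662, 0.14]]
top walls farL,farR,nearR...  [[0.6596, 0.0633, 0.156], [0.6569, -0.0629, 0.156], [0.6022, -0.0619, 0.156], [0.6027, 0.0113, 0.156], [0.6048, 0.0335, 0.156], [0.6074, 0.0671, 0.156]]
scene deck NL(far x small),.. [[0.5655, -0.2266, 0.14], [0.6967, -0.2287, 0.14], [0.7039, 0.0687, 0.14]]
scene walls [[0.6628, -0.0576, 0.156], [0.6664, 0.067, 0.156], [0.6091, -0.0572, 0.156], [0.6111, 0.0142, 0.156], [0.613, 0.0679, 0.156]]
[[12, 135, 144], [32, 29, 152], [23, 24, 86], [30, 18, 43], [27, 30, 154], [26, 28, 153], [28, 27, 152], [30, 27, 150], [27, 30, 155], [28, 29, 151], [30, 29, 152], [26, 28, 153], [25, 30, 151], [30, 27, 153], [28, 27, 149], [26, 30, 145], [24, 22, 58], [27, 25, 90], [26, 28, 147], [28, 29, 116], [24, 25, 51], [30, 10, 50], [23, 20, 52], [13, 149, 128]]
depth [[0.6303, -0.1946, 0.141], [0.6369, -0.0266, 0.1414]]
```

>>> servo_tool(moves=[[255,[0.028,-0.03,0],0],[255,[0.028,-0.03,0],0],[255,[0.028,-0.03,0],0],[255,[0.028,-0.03,0],0],[255,[0.028,-0.03,0],0],[255,[0.028,-0.03,0],0],[255,[0.028,-0.03,0],0],[255,[0.028,-0.03,0],0]], newtons=60)

```text
time: 0.82
tool_pos: [0.3201, -0.3666, 0.2494]
tcp_rot: [-3.116, -0.36, 0.005]
wrist_force: [-0.1, -0.3, 0.2]
width: 0.003
```

```bash
cat >> h.py <<'E'
def cam(n,save=None):
    from workcell import bot
    c=bot.read_camera(n)
    if save: cv2.imwrite("pics/"+save,c["pixels"][:,:,::-1])
    return c
def go(x,y,z,psi):  # psi deg
    from workcell import bot
    s=bot.read_state(); R=cv2.Rodrigues(np.array(s["tcp_rot"]))[0]; p=s["tool_pos"]
    d=R.T@(np.array([x,y,z])-p); cur=np.arctan2(R[1,0],R[0,0])
    t=-(np.radians(psi)-cur); t=(t+np.pi)%(2*np.pi)-np.pi
    Rf=np.array([[np.cos(np.radians(psi)),np.sin(np.radians(psi)),0],[np.sin(np.radians(psi)),-np.cos(np.radians(psi)),0],[0,0,-1]])
    print("t %.2f tcp"%s["time"],p.round(4),"psi %.1f"%np.degrees(cur),"tilt",R[:2,2].round(4),"q1 %.2f q6 %.2f"%(s["q"][0],s["q"][5]),"w %.3f"%s["width"],"F",s["wrist_force"].round(1))
    print(" delta tool now",d.round(4),"turn",round(t,3)," delta in final axes",(Rf.T@(np.array([x,y,z])-p)).round(4))
E
python3 - <<'E'
from h import *
c=cam("wrist","w1.png"); t=cam("top","t1.png")
for r in keepers(t,(130,200,470,350)): print(r)
go(.435,-.179,.12,.2)
E
```

```text
(330, -226, 47, 47, 89.9, array([423., 297.]))
(335, 217, 47, 45, 2.6, array([237., 290.]))
(287, 391, 177, 36, 25.5, array([159., 306.]))
(369, 58, 59, 57, -43.5, array([304., 277.]))
(391, 293, 69, 41, -23.4, array([205., 265.]))
(435, -179, 70, 41, 0.2, array([403., 253.]))
(427, 120, 70, 39, 7.3, array([279., 252.]))
(456, -5, 69, 40, 28.8, array([331., 242.]))
t 0.92 tcp [ 0.3217 -0.3637  0.2493] psi 13.5 tilt [-0.0031  0.0073] q1 -0.90 q6 0.43 w -0.001 F [-0.6  0.5 -0.9]
 delta tool now [ 0.1535 -0.1521  0.1303] turn 0.232  delta in final axes [ 0.1139 -0.1843  0.1293]
```

View pics/w1.png

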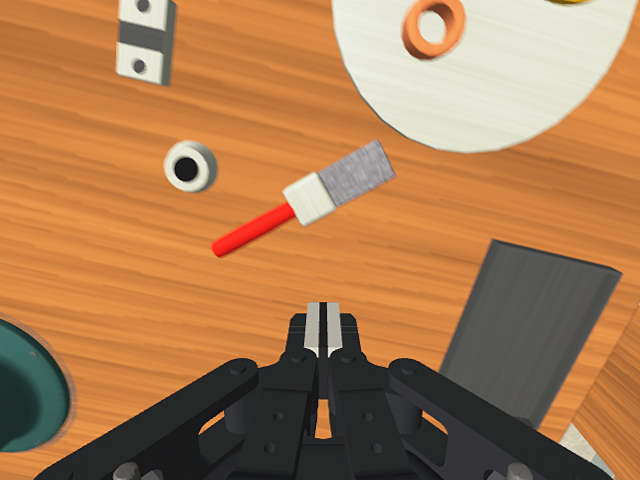

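Run:
```python
from h import *
from workcell import bot
c=cam("wrist");s=bot.read_state();R=cv2.Rodrigues(np.array(s["tcp_rot"]))[0];p=s["tool_pos"]
uv=[(323,303),(289,318),(357,318),(290,355),(357,355),(240,358),(410,358),(230,365),(415,365),(200,385),(150,410),(100,435)]
o,d=ray(c,uv); o=R.T@(o-p); d=d@R
for xx in (0,0.011):
    k=(xx-o[0])/d[:,0]; P=o+k[:,None]*d; print(xx,(1000*P).round(0).tolist())
```

```text
0 [[0.0, -3.0, 46.0], [0.0, -18.0, 31.0], [0.0, 13.0, 31.0], [0.0, -15.0, 2.0], [0.0, 11.0, 3.0], [0.0, -34.0, 0.0], [0.0, 31.0, 1.0], [0.0, -37.0, -4.0], [0.0, 32.0, -4.0], [0.0, -45.0, -15.0], [0.0, -57.0, -27.0], [0.0, -67.0, -37.0]]
0.011 [[11.0, -3.0, 25.0], [11.0, -16.0, 12.0], [11.0, 11.0, 12.0], [11.0, -14.0, -13.0], [11.0, 9.0, -13.0], [11.0, -30.0, -15.0], [11.0, 27.0, -15.0], [11.0, -33.0, -19.0], [11.0, 27.0, -18.0], [11.0, -39.0, -28.0], [11.0, -50.0, -39.0], [11.0, -58.0, -47.0]]
```

>>> servo_tool(moves=[[255,[0,0,0],0.116],[100,[0,0,0],0.116],[60,[0.02,-0.032,0],0],[60,[0.02,-0.032,0],0],[60,[0.02,-0.032,0],0],[60,[0.02,-0.032,0],0],[60,[0.02,-0.032,0],0],[60,[0.02,-0.032,0],0]])

```text
time: 1.63
tool_pos: [0.4423, -0.1845, 0.2491]
tcp_rot: [3.136, -0.045, -0.009]
wrist_force: [1.0, -1.1, -0.1]
width: 0.765
```

Run:
```python
from h import *
cam("wrist","w2.png")
go(.435,-.179,.12,.2)
```

```text
t 1.68 tcp [ 0.4456 -0.1792  0.2491] psi -1.5 tilt [-0.0024 -0.0002] q1 -0.43 q6 1.16 w 0.767 F [3.3 3.6 0.1]
 delta tool now [-0.0103  0.      0.1291] turn -0.029  delta in final axes [-0.0106 -0.0002  0.1291]
```

View pics/w2.png

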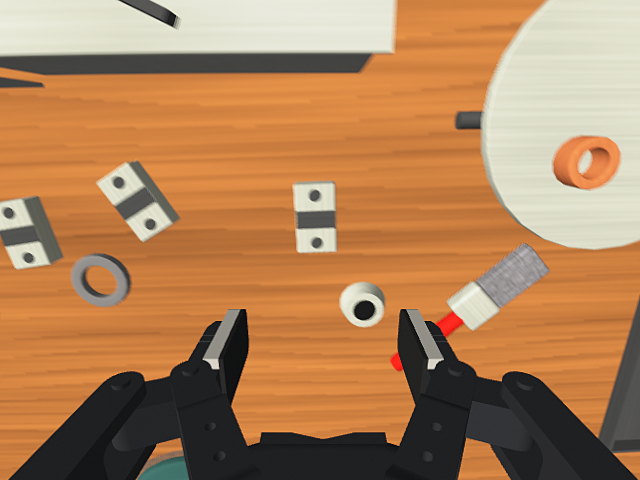

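Run:
```python
from h import *
c=cam("wrist")
print(keepers(c,(250,150,370,265)))
print(keepers(c,(85,150,190,250)))
print("deck near corner",onplane(c,[(395,51),(0,51),(100,51)],.14).round(4).tolist())
t=cam("top");print([r for r in keepers(t,(130,200,470,350)) if 60<r[2]<80])
```

```text
[(438, -179, 72, 39, 0.4, array([323., 221.]))]
[(460, -8, 69, 48, 28.7, array([147., 204.]))]
deck near corner [[0.5676, -0.2224, 0.14], [0.5748, 0.0021, 0.14], [0.5724, -0.0558, 0.14]]
[(391, 293, 69, 41, -23.4, array([205., 265.])), (427, 120, 70, 39, 7.6, array([279., 252.])), (456, -5, 68, 40, 28.2, array([331., 242.]))]
```

>>> servo_tool(moves=[[60,[-0.005,0,0.03],-0.029],[60,[-0.004,0,0.03],0],[60,[0,0,0.03],0],[60,[0,0,0.03],0],[60,[0,0,0.03],0],[60,[0,0,0.02],0],[60,[0,0,0.015],0],[60,[0,0,0],0]])

```text
time: 2.45
tool_pos: [0.4315, -0.2019, 0.0601]
tcp_rot: [3.126, -0.005, -0.001]
wrist_force: [-0.3, 0.2, 0.1]
width: 0.765
```

Run:
```python
from h import *
go(.4365,-.179,.028,.3)
```

```text
t 2.45 tcp [ 0.4315 -0.2019  0.0601] psi -0.2 tilt [-0.0006 -0.0153] q1 -0.48 q6 1.11 w 0.765 F [-0.3  0.2  0.1]
 delta tool now [ 0.0049 -0.0235  0.0317] turn -0.009  delta in final axes [ 0.0051 -0.0229  0.0321]
```

>>> servo_tool(moves=[[60,[0.003,-0.012,0],0],[60,[0.002,-0.012,0],0],[60,[0,0,0],0],[60,[0,0,0],0],[60,[0,0,0],0],[60,[0,0,0],0],[60,[0,0,0],0],[60,[0,0,0],0]])

```text
time: 3.12
tool_pos: [0.4395, -0.1814, 0.065]
tcp_rot: [3.122, -0.012, 0.01]
wrist_force: [-0.2, 0.3, -0.0]
width: 0.766
```

Run:
```python
from h import *
go(.4365,-.179,.028,.3)
```

```text
t 3.12 tcp [ 0.4395 -0.1814  0.065 ] psi -0.4 tilt [ 0.0063 -0.0201] q1 -0.43 q6 1.16 w 0.766 F [-0.2  0.3 -0. ]
 delta tool now [-0.0033 -0.0031  0.0369] turn -0.013  delta in final axes [-0.003  -0.0024  0.037 ]
```

>>> servo_tool(moves=[[60,[-0.0035,-0.003,0.012],0],[60,[0,0,0.012],0],[60,[0,0,0.01],0],[60,[0,0,0],0],[60,[0,0,0],0],[60,[0,0,0],0],[60,[0,0,0],0],[60,[0,0,0],0]])

```text
time: 3.78
tool_pos: [0.439, -0.1805, 0.0326]
tcp_rot: [3.119, -0.012, 0.018]
wrist_force: [-0.2, -0.4, 0.2]
width: 0.765
```

Run:
```python
from h import *
c=cam("wrist","w3.png")
go(.4365,-.179,.028,.3)
```

```text
t 3.83 tcp [ 0.4392 -0.1806  0.0327] psi -0.4 tilt [ 0.012 -0.023] q1 -0.43 q6 1.16 w 0.762 F [-0.3  0.6  0.6]
 delta tool now [-0.0027 -0.0016  0.0047] turn -0.012  delta in final axes [-0.0027 -0.0016  0.0047]
```

View pics/w3.png

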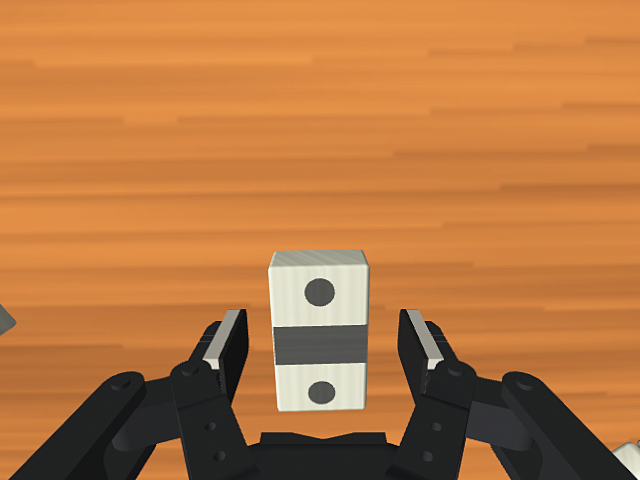

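>>> servo_tool(moves=[[60,[-0.0025,-0.001,0.004],0],[60,[0,0,0],0],[255,[0,0,0],0],[255,[0,0,0],0],[255,[0,0,0],0],[255,[0,0,0],0],[255,[0,0,0],0],[255,[0,0,0],0]])

```text
time: 4.5
tool_pos: [0.4374, -0.1798, 0.0297]
tcp_rot: [3.118, -0.012, 0.022]
wrist_force: [-0.0, 0.2, 0.6]
width: 0.45
```

Run:
```python
from h import *
go(.6305,-.154,.25,88.7)
```

```text
t 4.50 tcp [ 0.4374 -0.1798  0.0297] psi -0.4 tilt [ 0.0141 -0.0237] q1 -0.43 q6 1.16 w 0.450 F [-0.   0.2  0.6]
 delta tool now [ 0.1961 -0.0221 -0.2181] turn -1.555  delta in final axes [ 0.0302  0.1925 -0.2203]
```

>>> servo_tool(moves=[[255,[0,0,-0.02],0],[255,[0,0,-0.03],0],[255,[0,0,-0.03],0],[255,[0,0,-0.03],0],[255,[0,0,-0.03],0],[255,[0,0,-0.03],0],[255,[0,0,-0.02],0],[255,[0,0,0],0]])

```text
time: 5.17
tool_pos: [0.4275, -0.1721, 0.2185]
tcp_rot: [3.127, -0.012, -0.008]
wrist_force: [0.9, -0.1, -2.3]
width: 0.448
```

Run:
```python
from h import *
go(.6305,-.154,.25,88.7)
```

```text
t 5.17 tcp [ 0.4275 -0.1721  0.2185] psi -0.4 tilt [-0.0053 -0.015 ] q1 -0.43 q6 1.16 w 0.448 F [ 0.9 -0.1 -2.3]
 delta tool now [ 0.2027 -0.0192 -0.0328] turn -1.556  delta in final axes [ 0.0227  0.2026 -0.0315]
```

>>> servo_tool(moves=[[255,[0,0,-0.01],-0.12],[255,[0,0,-0.01],-0.12],[255,[0,0,-0.01],-0.12],[255,[0,0,0],-0.12],[255,[0,0,0],-0.12],[255,[0,0,0],-0.12],[255,[0,0,0],-0.12],[255,[0,0,0],-0.12]])

```text
time: 5.83
tool_pos: [0.4213, -0.169, 0.2346]
tcp_rot: [-2.762, -1.49, 0.036]
wrist_force: [0.2, -0.9, -3.3]
width: 0.455
```

>>> servo_tool(moves=[[255,[0,0,0],-0.12],[255,[0,0,0],-0.12],[255,[0,0,0],-0.12],[255,[0,0,0],-0.12],[255,[0,0,0],-0.11],[255,[0.007,0.03,0],0],[255,[0.007,0.03,0],0],[255,[0.007,0.03,0],0]])

```text
time: 6.5
tool_pos: [0.4972, -0.1414, 0.2079]
tcp_rot: [-2.153, -2.231, 0.055]
wrist_force: [0.8, -0.7, -2.3]
width: 0.451
```

Run:
```python
from h import *
go(.6305,-.154,.25,88.7)
```

```text
t 6.50 tcp [ 0.4972 -0.1414  0.2079] psi 92.0 tilt [-0.0536  0.0027] q1 -0.32 q6 -0.35 w 0.451 F [ 0.8 -0.7 -2.3]
 delta tool now [-0.0171  0.1304 -0.0493] turn 0.058  delta in final axes [-0.0095  0.1336 -0.0421]
```

>>> servo_tool(moves=[[255,[0,0.02,-0.015],0.058],[255,[-0.002,0.02,-0.01],0],[255,[-0.002,0.02,-0.01],0],[255,[-0.002,0.02,0],0],[255,[0,0.02,0],0],[255,[0,0.01,0],0],[255,[0,0,0],0],[255,[0,0,0],0]])

```text
time: 7.17
tool_pos: [0.6095, -0.1439, 0.2115]
tcp_rot: [-2.197, -2.151, 0.078]
wrist_force: [-0.2, 0.4, -4.0]
width: 0.453
```

Run:
```python
from h import *
go(.6305,-.154,.25,88.7)
```

```text
t 7.17 tcp [ 0.6095 -0.1439  0.2115] psi 88.8 tilt [-0.0821  0.0119] q1 -0.27 q6 -0.24 w 0.453 F [-0.2  0.4 -4. ]
 delta tool now [-0.0093  0.018  -0.0402] turn 0.001  delta in final axes [-0.0097  0.0212 -0.0385]
```

>>> servo_tool(moves=[[255,[-0.001,0.003,-0.005],0],[255,[-0.001,0.003,-0.005],0],[255,[-0.001,0.003,-0.005],0],[255,[-0.001,0.003,-0.005],0],[255,[-0.001,0.003,-0.005],0],[255,[-0.001,0.003,-0.005],0],[255,[-0.001,0,-0.005],0],[255,[-0.001,0,-0.005],0]])

```text
time: 7.83
tool_pos: [0.6275, -0.1534, 0.2512]
tcp_rot: [-2.194, -2.146, 0.083]
wrist_force: [-1.3, -0.9, -3.1]
width: 0.451
```

Run:
```python
from h import *
go(.6305,-.154,.25,88.7)
c=cam("wrist","w4.png")
go(.6305,-.154,.25,88.7)
```

```text
t 7.83 tcp [ 0.6275 -0.1534  0.2512] psi 88.7 tilt [-0.0882  0.0131] q1 -0.27 q6 -0.25 w 0.451 F [-1.3 -0.9 -3.1]
 delta tool now [-0.0005  0.0031  0.0009] turn -0.0  delta in final axes [-0.0005  0.003   0.0012]
t 7.88 tcp [ 0.6283 -0.1538  0.2528] psi 88.7 tilt [-0.0857  0.0122] q1 -0.27 q6 -0.25 w 0.450 F [ 0.3 -0.  -1.9]
 delta tool now [-0.0001  0.0025  0.0026] turn -0.0  delta in final axes [-0.0001  0.0022  0.0028]
```

View pics/w4.png

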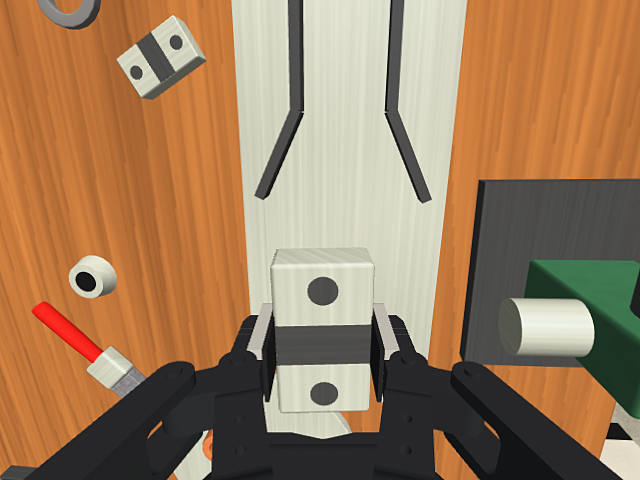

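Run:
```python
from h import *
c=cam("wrist")
g=cv2.cvtColor(c["pixels"],cv2.COLOR_RGB2HSV)
for v in (20,60,95):
    row=g[v].astype(int); dk=np.where(row[:,2]<110)[0]; 
    runs=np.split(dk,np.where(np.diff(dk)>2)[0]+1); rr=[(r[0],r[-1]) for r in runs if len(r)>4 and 230<r[0]<460]
    sat=np.where(row[225:470,1]<70)[0]+225
    print(v,rr,sat[0],sat[-1])
    if len(rr)>=2:
        W=onplane(c,[(rr[0][0],v),(rr[0][1],v),(rr[1][0],v),(rr[1][1],v)],.156); print("  walls",W.round(4)[:,:2].tolist(),"mid",W.mean(0)[:2].round(4))
    E=onplane(c,[(sat[0],v),(sat[-1],v)],.14); print("  deck",E.round(4)[:,:2].tolist(),E.mean(0)[:2].round(4))
print("bend",onplane(c,[(298,111),(389,111)],.156).round(4).tolist(),"wall start",onplane(c,[(261,198),(425,201)],.156).round(4).tolist())
```

```text
20 [(np.int64(287), np.int64(301)), (np.int64(387), np.int64(399))] 232 461
  walls [[0.6043, -0.0156], [0.6117, -0.016], [0.6566, -0.0178], [0.6627, -0.0181]] mid [ 0.6338 -0.0169]
  deck [[0.5696, -0.0099], [0.6981, -0.0152]] [ 0.6339 -0.0126]
60 [(np.int64(288), np.int64(301)), (np.int64(385), np.int64(397))] 234 457
  walls [[0.6039, -0.0348], [0.611, -0.0351], [0.6561, -0.0367], [0.6624, -0.0369]] mid [ 0.6333 -0.0359]
  deck [[0.5688, -0.0308], [0.6976, -0.0352]] [ 0.6332 -0.033 ]
95 [(np.int64(289), np.int64(301)), (np.int64(383), np.int64(395))] 236 453
  walls [[0.6036, -0.0526], [0.6103, -0.0528], [0.6555, -0.054], [0.662, -0.0542]] mid [ 0.6328 -0.0534]
  deck [[0.5683, -0.0501], [0.6969, -0.0536]] [ 0.6326 -0.0518]
bend [[0.6083, -0.0611, 0.156], [0.659, -0.0623, 0.156]] wall start [[0.5834, -0.1103, 0.156], [0.6817, -0.1126, 0.156]]
```

Run:
```python
from h import *
go(.6307,-.1555,.175,88.7)
```

```text
t 7.93 tcp [ 0.6282 -0.1537  0.2522] psi 88.7 tilt [-0.0857  0.0124] q1 -0.27 q6 -0.25 w 0.454 F [ 0.5 -0.4 -3.3]
 delta tool now [-0.0026  0.0092  0.0767] turn -0.0  delta in final axes [-0.0017  0.0026  0.0772]
```

>>> servo_tool(moves=[[255,[-0.001,0.002,0.01],0],[255,[-0.001,0.001,0.01],0],[255,[0,0.001,0.01],0],[255,[0,0.001,0.01],0],[255,[0,0.001,0.01],0],[255,[0,0.001,0.01],0],[255,[0,0.001,0.008],0],[255,[0,0.001,0.005],0]])

```text
time: 8.6
tool_pos: [0.6288, -0.1545, 0.1709]
tcp_rot: [-2.193, -2.145, 0.085]
wrist_force: [-14.8, 2.5, 37.6]
width: 0.456
```

Run:
```python
from h import *
cam("scene")
go(.6307,-.1555,.170,88.7)
```

```text
t 8.65 tcp [ 0.6292 -0.1546  0.1714] psi 88.7 tilt [-0.0894  0.0133] q1 -0.27 q6 -0.25 w 0.453 F [ 0.4 -0.2 -2.3]
 delta tool now [-0.0009  0.0016  0.0012] turn 0.0  delta in final axes [-0.0009  0.0015  0.0014]
```

>>> servo_tool(moves=[[120,[0,0,0],0],[80,[0,0,0],0],[60,[0,0,0],0],[60,[0,0,-0.008],0],[60,[0,0,-0.01],0],[60,[0,0,-0.01],0],[60,[0,0,-0.012],0],[60,[0,0,-0.012],0]])

```text
time: 9.32
tool_pos: [0.6346, -0.1553, 0.2269]
tcp_rot: [-2.193, -2.146, 0.084]
wrist_force: [0.5, 0.2, 0.6]
width: 0.767
```

Run:
```python
from h import *
cam("wrist","w5.png")
go(.6293,-.221,.215,88.7)
```

```text
t 9.37 tcp [ 0.6364 -0.1558  0.2306] psi 88.7 tilt [-0.084   0.0118] q1 -0.27 q6 -0.25 w 0.767 F [ 1.  -0.4  2.6]
 delta tool now [-0.0655 -0.0044  0.0154] turn 0.0  delta in final axes [-0.0654 -0.0056  0.0156]
```

View pics/w5.png

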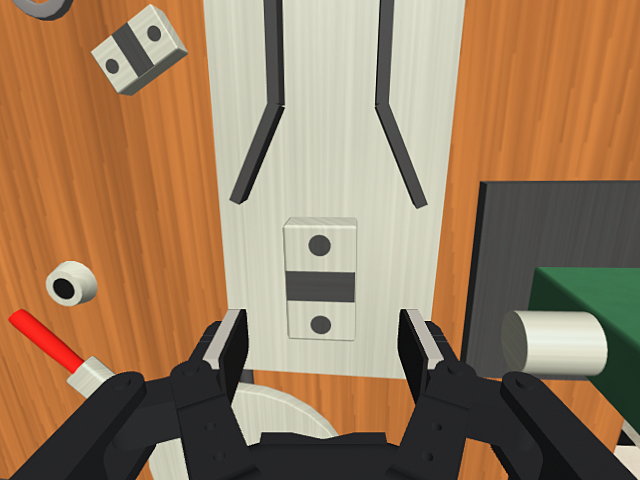

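```bash
cat >> h.py <<'E'
O=np.array([.6346,.0195]); FX=np.array([.0225,.99975]); FY=np.array([-.99975,.0225])
def feed(p): d=np.asarray(p)[:2]-O; return np.array([d@FX,d@FY])
def world(fx,fy=0): return O+fx*FX+fy*FY
E
python3 - <<'E'
from h import *
c=cam("wrist")
P=onplane(c,[(284,223),(357,222),(355,340),(289,336)],.162); print([feed(p).round(4).tolist() for p in P], feed(P.mean(0)))
w=world(-.238);print(w); go(w[0],w[1],.215,88.7)
E
```

```text
[[-0.1409, 0.0206], [-0.1395, -0.0185], [-0.2111, -0.0196], [-0.2106, 0.0199]] [-0.17552371  0.00060848]
[ 0.629245  -0.2184405]
t 9.42 tcp [ 0.6365 -0.1558  0.2296] psi 88.7 tilt [-0.0834  0.0116] q1 -0.27 q6 -0.25 w 0.763 F [0.2 0.2 0.5]
 delta tool now [-0.0629 -0.0047  0.0145] turn 0.0  delta in final axes [-0.0628 -0.0058  0.0146]
```

>>> servo_tool(moves=[[255,[-0.012,0,0],0],[255,[-0.014,0,0],0],[255,[-0.014,-0.001,0],0],[255,[-0.014,-0.001,0],0],[255,[-0.012,-0.001,0],0],[255,[0,-0.001,0.005],0],[255,[0,0,0.005],0],[255,[0,0,0.005],0]])

```text
time: 10.08
tool_pos: [0.6282, -0.2317, 0.2129]
tcp_rot: [-2.201, -2.146, 0.08]
wrist_force: [0.1, 0.6, -0.6]
width: 0.003
```

Run:
```python
from h import *
cam("wrist","w6.png")
w=world(-.238);go(w[0],w[1],.173,88.7)
```

```text
t 10.13 tcp [ 0.6273 -0.2311  0.2112] psi 88.6 tilt [-0.0861  0.0118] q1 -0.38 q6 -0.35 w 0.001 F [ 0.1 -0.3 -1.1]
 delta tool now [0.0124 0.0049 0.038 ] turn -0.002  delta in final axes [0.0127 0.0016 0.0382]
```

View pics/w6.png

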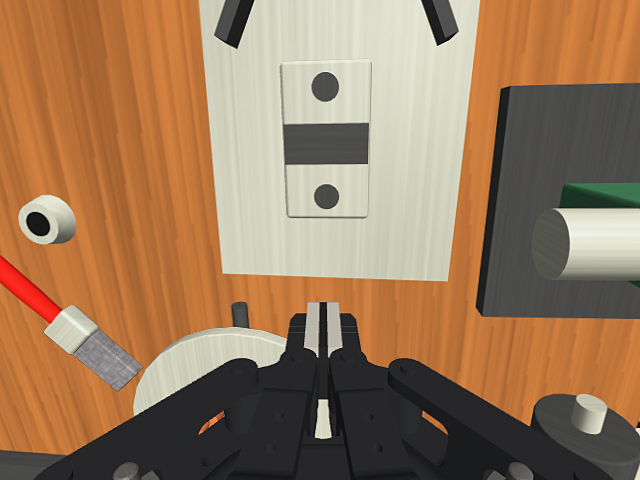

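>>> servo_tool(moves=[[255,[0.001,0.001,0.006],0],[255,[0.001,0.001,0.006],0],[255,[0.001,0.001,0.006],0],[255,[0.001,0.001,0.006],0],[255,[0.001,0.001,0.006],0],[255,[0.001,0,0.005],0],[255,[0.001,0,0.003],0],[255,[0.001,0,0],0]])

```text
time: 10.8
tool_pos: [0.6285, -0.218, 0.1658]
tcp_rot: [-2.191, -2.146, 0.084]
wrist_force: [-1.1, 0.2, 0.5]
width: 0.001
```

Run:
```python
from h import *
cam("top")
w=world(.037);go(w[0],w[1],.173,88.7)
```

```text
t 10.85 tcp [ 0.6286 -0.2179  0.1661] psi 88.8 tilt [-0.0903  0.0144] q1 -0.36 q6 -0.33 w -0.002 F [ 0.2 -0.5  0.7]
 delta tool now [ 0.2745  0.0006 -0.0035] turn 0.001  delta in final axes [ 0.2744  0.0006 -0.0069]
```

>>> servo_tool(moves=[[255,[0.003,0.001,-0.006],0],[255,[0.01,0,-0.002],0],[255,[0.015,0,0],0],[255,[0.018,0,0],0],[255,[0.018,0,0],0],[255,[0.018,0,0],0],[255,[0.018,0,0],0],[255,[0.015,0,0],0]])

```text
time: 11.52
tool_pos: [0.6346, -0.0987, 0.1801]
tcp_rot: [-2.202, -2.147, 0.083]
wrist_force: [0.2, -1.6, -1.1]
width: -0.002
```

Run:
```python
from h import *
cam("wrist","w7.png")
w=world(.037);go(w[0],w[1],.173,88.7)
```

```text
t 11.57 tcp [ 0.6347 -0.0956  0.1802] psi 88.6 tilt [-0.0834  0.0113] q1 -0.19 q6 -0.16 w 0.000 F [-0.3  2.4  0.7]
 delta tool now [ 0.152  -0.0022  0.0089] turn -0.001  delta in final axes [ 0.152  -0.0028  0.0072]
```

View pics/w7.png

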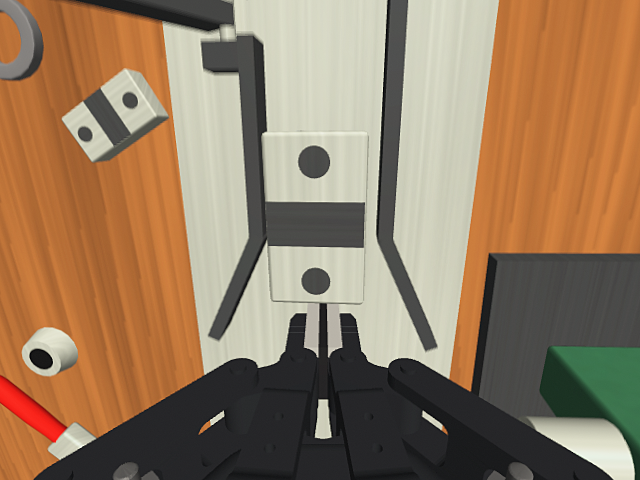

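>>> servo_tool(moves=[[255,[0.012,0,0.002],0],[255,[0.015,-0.001,0.001],0],[255,[0.015,-0.001,0.001],0],[255,[0.015,0,0],0],[255,[0.015,0,0],0],[255,[0.015,0,0],0],[255,[0.015,0,0],0],[255,[0.01,0,0],0]])

```text
time: 12.23
tool_pos: [0.636, 0.0214, 0.1801]
tcp_rot: [-2.206, -2.157, 0.087]
wrist_force: [-0.4, -8.3, 3.2]
width: -0.001
```

Run:
```python
from h import *
cam("wrist","w8.png")
w=world(.037);go(w[0],w[1],.175,88.7)
```

```text
t 12.28 tcp [0.6361 0.0232 0.1803] psi 88.7 tilt [-0.0783  0.0019] q1 -0.00 q6 0.02 w -0.000 F [-1.3 -1.5  2.4]
 delta tool now [ 0.0333 -0.001   0.0054] turn 0.001  delta in final axes [ 0.0333 -0.0014  0.0053]
```

View pics/w8.png

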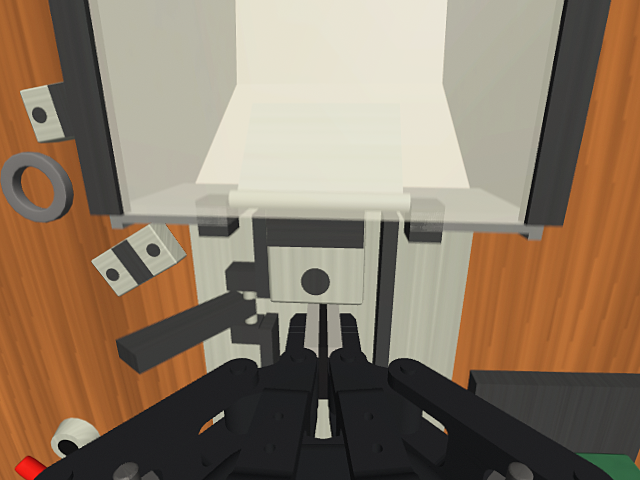

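>>> servo_tool(moves=[[255,[0.006,0,0],0],[255,[0.007,0,0],0],[255,[0.007,0,0],0],[255,[0.006,0,0],0],[255,[0.004,0,0],0],[255,[0.003,0,0],0],[255,[0.002,0,0],0],[255,[0,0,0],0]])

```text
time: 12.95
tool_pos: [0.6378, 0.0632, 0.182]
tcp_rot: [-2.203, -2.161, 0.084]
wrist_force: [-0.4, -0.2, -0.5]
width: 0.003
```

Run:
```python
from h import *
cam("wrist","w9.png")
w=world(.037);go(w[0],w[1],.175,88.7)
```

```text
t 13.00 tcp [0.6377 0.063  0.1819] psi 88.9 tilt [-0.0768  0.0003] q1 0.06 q6 0.07 w 0.003 F [ 0.  -0.1  0.5]
 delta tool now [-0.0065 -0.0016  0.0071] turn 0.003  delta in final axes [-0.0066 -0.0021  0.0069]
```

View pics/w9.png

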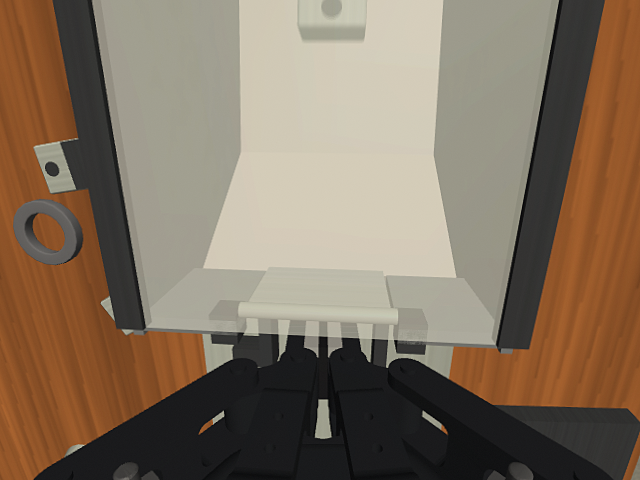

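>>> servo_tool(moves=[[255,[-0.015,0,0],0],[255,[-0.02,0,0],0],[255,[-0.015,0,-0.01],0],[255,[0,0,-0.02],0],[255,[0,0,-0.025],0],[150,[0,0,-0.025],0],[60,[0,-0.01,-0.01],0],[60,[0,-0.02,0],0]])

```text
time: 13.67
tool_pos: [0.6128, 0.0025, 0.2761]
tcp_rot: [-2.206, -2.153, 0.094]
wrist_force: [-0.7, 0.7, -0.2]
width: 0.42
```

Run:
```python
from h import *
t=cam("top","t2.png")
print([r for r in keepers(t,(130,200,470,350)) if 60<r[2]<80])
go(.4575,-.006,.2,28.7)
```

```text
[(391, 293, 69, 41, -23.4, array([205., 265.])), (427, 120, 70, 39, 7.3, array([279., 252.]))]
t 13.72 tcp [0.6088 0.0026 0.2764] psi 88.6 tilt [-0.087  -0.0015] q1 -0.03 q6 -0.01 w 0.506 F [-3.7 -0.4 -0.3]
 delta tool now [-0.0119 -0.1438  0.0893] turn 1.046  delta in final axes [-0.1368 -0.0651  0.0764]
```

View pics/t2.png

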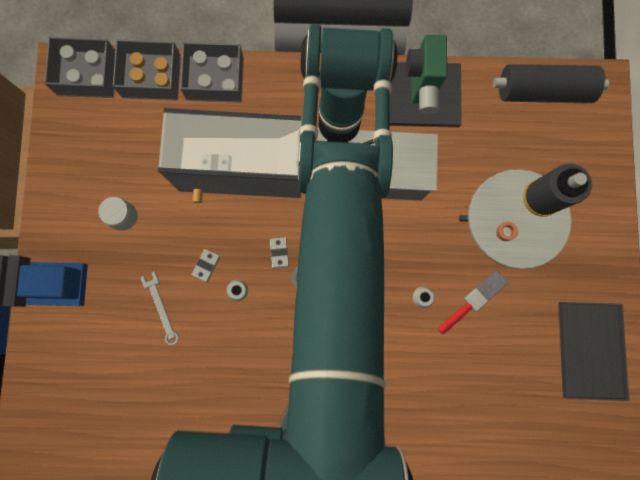

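>>> servo_tool(moves=[[60,[-0.002,-0.02,0],0],[60,[-0.002,-0.025,0],0],[60,[-0.002,-0.025,0],0],[60,[-0.002,-0.025,0],0],[60,[-0.002,-0.025,0],0],[60,[0,-0.01,0],0.1],[60,[0,0,0],0.12],[60,[0,0,0],0.12]])

```text
time: 14.38
tool_pos: [0.4658, -0.0095, 0.2868]
tcp_rot: [-2.559, -1.733, 0.116]
wrist_force: [0.3, -0.5, 0.2]
width: 0.766
```

>>> servo_tool(moves=[[60,[0,0,0],0.118],[60,[0,0,0],0.118],[60,[0,0,0],0.118],[60,[0,0,0],0.118],[60,[0,0,0],0.118],[60,[0,0,0],0.118],[60,[0,0,0],0],[60,[0,0,0],0]])

```text
time: 15.05
tool_pos: [0.4579, -0.0135, 0.2847]
tcp_rot: [-3.044, -0.682, 0.143]
wrist_force: [0.3, 0.1, -1.6]
width: 0.768
```

Run:
```python
from h import *
c=cam("wrist","w10.png")
print([r for r in keepers(c) if 60<r[2]<80])
go(.4575,-.006,.2,28.7)
```

```text
[(459, -2, 71, 39, 28.7, array([324., 180.])), (431, 119, 72, 43, 7.4, array([205., 153.]))]
t 15.10 tcp [ 0.4579 -0.0135  0.2846] psi 25.4 tilt [-0.0937 -0.0022] q1 -0.08 q6 1.05 w 0.763 F [-0.2 -0.3  0.1]
 delta tool now [ 0.0101 -0.0037  0.0843] turn -0.058  delta in final axes [ 0.0033 -0.0068  0.0846]
```

View pics/w10.png

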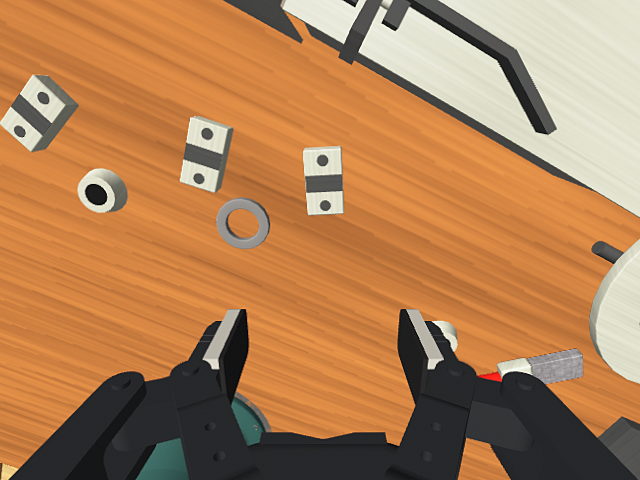

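>>> servo_tool(moves=[[60,[0.027,0.013,0],0],[60,[0.027,0.013,0],0],[60,[0.027,0.013,0],0],[60,[0.027,0.013,0],0],[60,[0,0,0],0],[60,[0,0,0],0],[60,[0,0,0],0],[60,[0,0,0],0]])

```text
time: 15.77
tool_pos: [0.5785, -0.0153, 0.2706]
tcp_rot: [-3.036, -0.709, 0.149]
wrist_force: [-0.2, -0.1, -0.8]
width: 0.767
```

Run:
```python
from h import *
go(.459,-.003,.2,28.7)
```

```text
t 15.77 tcp [ 0.5785 -0.0153  0.2706] psi 26.4 tilt [-0.0976 -0.0021] q1 -0.06 q6 1.05 w 0.767 F [-0.2 -0.1 -0.8]
 delta tool now [-0.0949 -0.0608  0.0819] turn -0.04  delta in final axes [-0.0989 -0.0681  0.0706]
```

>>> servo_tool(moves=[[60,[-0.027,-0.013,0],0],[60,[-0.027,-0.013,0],0],[60,[-0.027,-0.013,0],0],[60,[-0.027,-0.013,0],0],[60,[0,0,0],0],[60,[0,0,0],0],[60,[0,0,0],0],[60,[0,0,0],0]])

```text
time: 16.43
tool_pos: [0.4482, -0.0166, 0.2824]
tcp_rot: [-3.035, -0.717, 0.148]
wrist_force: [-0.3, -0.1, -0.3]
width: 0.765
```

Run:
```python
from h import *
go(.459,-.003,.2,28.7)
```

```text
t 16.43 tcp [ 0.4482 -0.0166  0.2824] psi 26.7 tilt [-0.0966 -0.0023] q1 -0.08 q6 1.02 w 0.765 F [-0.3 -0.1 -0.3]
 delta tool now [ 0.0229 -0.0039  0.081 ] turn -0.035  delta in final axes [ 0.016  -0.0067  0.0824]
```

Run:
```python
import cv2,numpy as np
for r in ([3.127,-.012,-.008],[-2.762,-1.49,.036],[-2.153,-2.231,.055],[-2.197,-2.151,.078],[-2.206,-2.153,.094],[-2.559,-1.733,.116],[-3.044,-.682,.143]):
    print(cv2.Rodrigues(np.array(r))[0][:,2].round(4))
```

```text
[-0.0052 -0.0145 -0.9999]
[-0.0217 -0.0081 -0.9997]
[-0.0539  0.0027 -0.9985]
[-0.0823  0.0116 -0.9965]
[-0.0838 -0.0013 -0.9965]
[-0.0894 -0.0016 -0.996 ]
[-0.0934 -0.0016 -0.9956]
```

>>> servo_tool(moves=[[60,[0.006,-0.001,0.02],-0.035],[60,[0.006,-0.001,0.03],0],[60,[0.004,-0.002,0.03],0],[60,[0.003,0,0.03],0],[60,[0.003,0,0.03],0],[60,[0.002,0,0.03],0],[60,[0.002,0,0.02],0],[60,[0,0,0.015],0]])

```text
time: 17.1
tool_pos: [0.4655, -0.0012, 0.0759]
tcp_rot: [-3.027, -0.777, 0.114]
wrist_force: [0.4, 1.3, 0.6]
width: 0.764
```

Run:
```python
from h import *
c=cam("wrist","w11.png")
print([r for r in keepers(c) if 60<r[2]<80])
go(.459,-.003,.029,28.7)
```

```text
[(462, -1, 75, 39, 28.7, array([323., 287.])), (435, 117, 75, 47, 7.3, array([ 90., 223.]))]
t 17.15 tcp [ 0.4627 -0.0011  0.073 ] psi 28.9 tilt [-0.08   -0.0035] q1 -0.05 q6 1.02 w 0.767 F [-0.6  0.4 -1.5]
 delta tool now [-0.001   0.0014  0.0441] turn 0.003  delta in final axes [-0.0041 -0.0001  0.044 ]
```

View pics/w11.png

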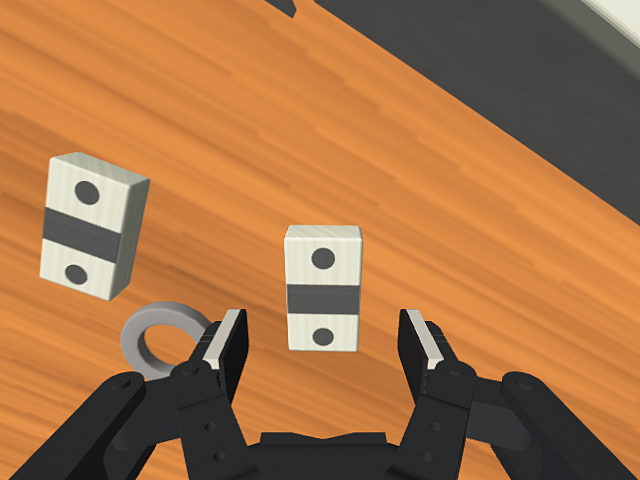

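>>> servo_tool(moves=[[60,[0,0.001,0.015],0],[60,[0,0,0.015],0],[60,[0,0,0.008],0],[60,[0,0,0.003],0],[60,[0,0,0],0],[60,[0,0,0],0],[60,[0,0,0],0],[60,[0,0,0],0]])

```text
time: 17.82
tool_pos: [0.4653, -0.0022, 0.0318]
tcp_rot: [-3.024, -0.778, 0.121]
wrist_force: [-0.1, -0.3, 0.3]
width: 0.765
```

Run:
```python
from h import *
c=cam("wrist","w12.png")
go(.459,-.003,.029,28.7)
```

```text
t 17.87 tcp [ 0.4656 -0.0022  0.032 ] psi 28.9 tilt [-0.0782 -0.0036] q1 -0.05 q6 1.02 w 0.765 F [ 0.2  0.3 -0.3]
 delta tool now [-0.006  -0.0024  0.0035] turn 0.004  delta in final axes [-0.0062 -0.0025  0.003 ]
```

View pics/w12.png

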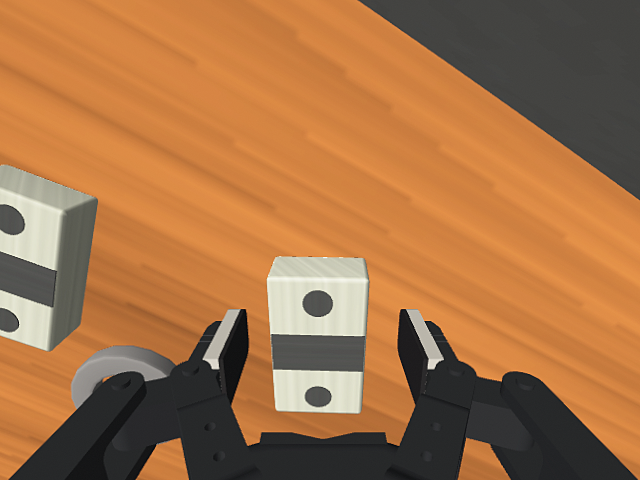

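>>> servo_tool(moves=[[100,[-0.004,0,0.003],0],[255,[0,0,0],0],[255,[0,0,0],0],[255,[0,0,0],0],[255,[0,0,0],0],[255,[0,0,-0.01],0],[255,[0,0,-0.03],0],[255,[0,0,-0.035],0]])

```text
time: 18.53
tool_pos: [0.4595, -0.0036, 0.0999]
tcp_rot: [-3.019, -0.776, 0.145]
wrist_force: [1.3, 0.1, -2.3]
width: 0.455
```

Run:
```python
from h import *
w=world(-.175); go(w[0],w[1],.25,88.7)
```

```text
t 18.53 tcp [ 0.4595 -0.0036  0.0999] psi 28.9 tilt [-0.0952 -0.0023] q1 -0.06 q6 1.02 w 0.455 F [ 1.3  0.1 -2.3]
 delta tool now [ 0.0634  0.2086 -0.1653] turn -1.043  delta in final axes [-0.1479  0.1746 -0.1501]
```

>>> servo_tool(moves=[[255,[0,0,-0.037],-0.12],[255,[0,0,-0.037],-0.12],[255,[0,0,-0.037],-0.12],[255,[0,0,-0.037],-0.12],[255,[0,0,-0.02],-0.12],[255,[0,0,0],-0.12],[255,[0,0,0],-0.12],[255,[0,0,0],-0.12]])

```text
time: 19.2
tool_pos: [0.476, -0.0036, 0.287]
tcp_rot: [-2.258, -2.103, 0.1]
wrist_force: [-0.0, 0.8, -1.8]
width: 0.451
```

Run:
```python
from h import *
w=world(-.175); go(w[0],w[1],.25,88.7)
```

```text
t 19.20 tcp [ 0.476  -0.0036  0.287 ] psi 86.0 tilt [-0.0845 -0.0038] q1 -0.05 q6 0.02 w 0.451 F [-0.   0.8 -1.8]
 delta tool now [-0.1402  0.1677  0.0244] turn -0.048  delta in final axes [-0.1483  0.1581  0.037 ]
```

>>> servo_tool(moves=[[255,[-0.012,0.012,0],-0.048],[255,[-0.022,0.023,0],0],[255,[-0.022,0.023,0],0],[255,[-0.022,0.023,0],0],[255,[-0.022,0.023,0],0],[255,[-0.022,0.023,0],0],[255,[-0.015,0.015,0],0],[255,[-0.008,0.008,0],0]])

```text
time: 19.87
tool_pos: [0.6233, -0.1545, 0.2769]
tcp_rot: [-2.188, -2.168, 0.098]
wrist_force: [0.5, 0.3, -2.6]
width: 0.453
```

Run:
```python
from h import *
cam("wrist","w13.png")
w=world(-.175); go(w[0],w[1],.175,88.7)
```

```text
t 19.92 tcp [ 0.624  -0.1556  0.2765] psi 89.5 tilt [-0.0865 -0.0032] q1 -0.27 q6 -0.25 w 0.449 F [ 1.9 -1.6 -2.6]
 delta tool now [0.0006 0.0154 0.1005] turn 0.013  delta in final axes [0.0003 0.0066 0.1015]
```

View pics/w13.png

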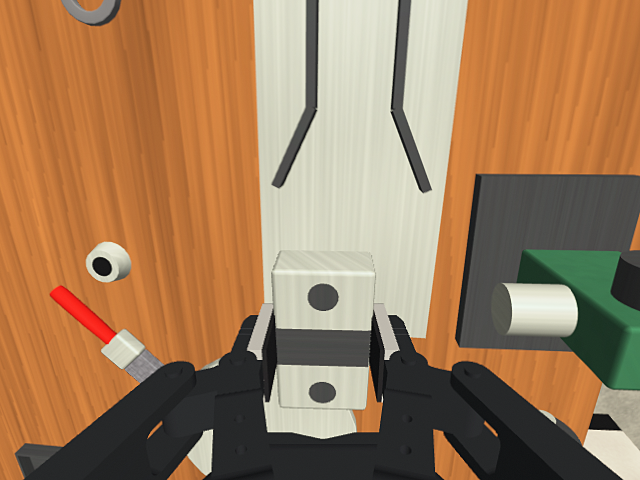

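>>> servo_tool(moves=[[255,[0,0.002,0.012],0.013],[255,[0,0.002,0.016],0],[255,[0,0.002,0.016],0],[255,[0,0.002,0.016],0],[255,[0,0.002,0.016],0],[255,[0,0.002,0.012],0],[255,[0,0.001,0.006],0],[255,[0,0.001,0.002],0]])

```text
time: 20.58
tool_pos: [0.624, -0.1503, 0.1733]
tcp_rot: [-2.202, -2.147, 0.102]
wrist_force: [-4.3, -0.1, 12.3]
width: 0.451
```

Run:
```python
from h import *
cam("top","t3.png")
w=world(-.175); go(w[0],w[1],.172,88.7)
```

```text
t 20.63 tcp [ 0.6241 -0.1506  0.1741] psi 88.5 tilt [-0.0923 -0.0004] q1 -0.26 q6 -0.23 w 0.452 F [-2.2  0.4  0.6]
 delta tool now [-0.0047  0.0068  0.0015] turn -0.003  delta in final axes [-0.0047  0.0066  0.0021]
```

>>> servo_tool(moves=[[255,[-0.002,0.003,-0.002],0],[255,[-0.002,0.004,0],0],[120,[0,0,0.001],0],[80,[0,0,0],0],[60,[0,0,0],0],[60,[0,0,-0.012],0],[60,[0,0,-0.02],0],[60,[0,0,-0.02],0]])

```text
time: 21.3
tool_pos: [0.6361, -0.1541, 0.2289]
tcp_rot: [-2.201, -2.146, 0.103]
wrist_force: [0.6, -0.1, 0.3]
width: 0.764
```

Run:
```python
from h import *
cam("wrist","w14.png")
w=world(-.245); go(w[0],w[1],.215,88.7)
```

```text
t 21.35 tcp [ 0.6389 -0.1548  0.2346] psi 88.5 tilt [-0.0858 -0.0015] q1 -0.26 q6 -0.23 w 0.765 F [ 1.9 -0.3  2.5]
 delta tool now [-0.0708 -0.0062  0.0205] turn -0.003  delta in final axes [-0.0709 -0.0082  0.0196]
```

View pics/w14.png

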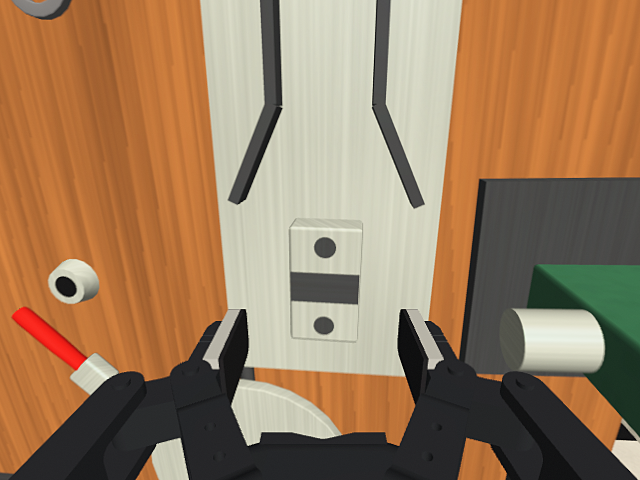

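>>> servo_tool(moves=[[255,[-0.012,0,0],0],[255,[-0.014,0,0],0],[255,[-0.014,-0.001,0],0],[255,[-0.014,-0.001,0],0],[255,[-0.008,-0.001,0],0],[255,[0,-0.001,0.01],0],[255,[0,0,0.015],0],[255,[0,0,0.015],0]])

```text
time: 22.02
tool_pos: [0.6316, -0.2281, 0.1994]
tcp_rot: [-2.218, -2.154, 0.09]
wrist_force: [-0.6, -1.1, 0.4]
width: 0.004
```

Run:
```python
from h import *
c=cam("wrist","w15.png")
w=world(-.235); go(w[0],w[1],.173,88.7)
```

```text
t 22.07 tcp [ 0.6292 -0.2273  0.1949] psi 88.3 tilt [-0.0817 -0.0034] q1 -0.37 q6 -0.33 w 0.001 F [-1.7  0.7 -2.1]
 delta tool now [0.0119 0.0015 0.0217] turn -0.006  delta in final axes [ 0.0118 -0.0002  0.0219]
```

View pics/w15.png

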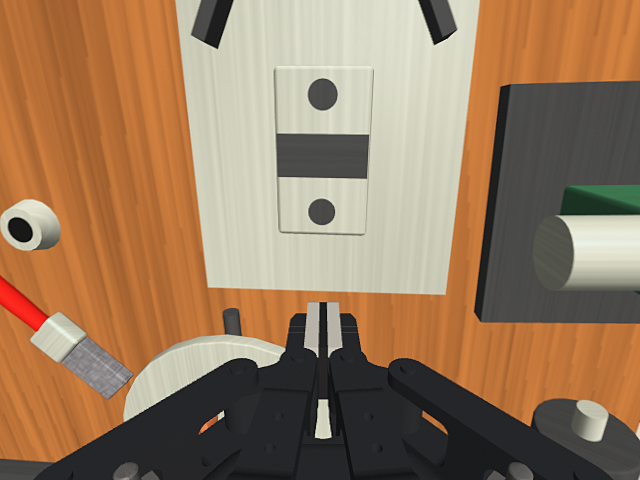

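Aligned with the keeper ahead. Lower and start the push.

>>> servo_tool(moves=[[255,[0.001,0,0.008],0],[255,[0.002,0,0.007],0],[255,[0.004,0,0.001],0],[255,[0.01,0,0],0],[255,[0.015,0,0],0],[255,[0.018,0,0],0],[255,[0.018,0,0],0],[255,[0.018,0,0],0]])

```text
time: 22.73
tool_pos: [0.6279, -0.1376, 0.1734]
tcp_rot: [-2.215, -2.141, 0.1]
wrist_force: [-0.1, -1.7, -0.3]
width: -0.0
```

Run:
```python
from h import *
cam("wrist","w16.png")
w=world(.037);go(w[0],w[1],.175,88.7)
```

```text
t 22.78 tcp [ 0.6281 -0.1336  0.1735] psi 88.2 tilt [-0.0875  0.0005] q1 -0.24 q6 -0.20 w 0.002 F [-0.5  2.5 -0.1]
 delta tool now [ 0.1902  0.0011 -0.002 ] turn -0.009  delta in final axes [ 0.1902  0.0031 -0.0015]
```

View pics/w16.png

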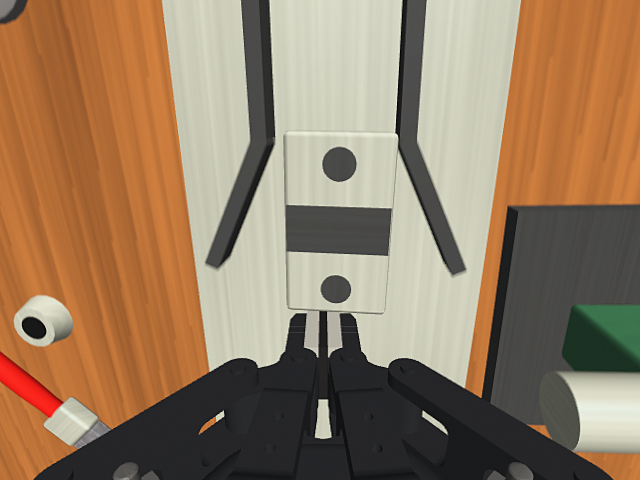

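>>> servo_tool(moves=[[255,[0.012,0.001,-0.001],-0.009],[255,[0.015,0.001,-0.001],0],[255,[0.016,0.001,0],0],[255,[0.016,0,0],0],[255,[0.016,0,0],0],[255,[0.016,0,0],0],[255,[0.016,0,0],0],[255,[0.012,0,0],0]])

```text
time: 23.45
tool_pos: [0.6346, -0.0025, 0.18]
tcp_rot: [-2.202, -2.163, 0.095]
wrist_force: [0.4, -1.5, -0.1]
width: 0.002
```

Run:
```python
from h import *
cam("wrist","w17.png")
w=world(.04);go(w[0],w[1],.175,88.7)
```

```text
t 23.50 tcp [ 6.347e-01 -4.000e-04  1.801e-01] psi 89.1 tilt [-0.0813 -0.0033] q1 -0.04 q6 -0.02 w -0.000 F [0.6 1.4 0.3]
 delta tool now [0.0599 0.0002 0.0048] turn 0.006  delta in final axes [ 0.0599 -0.0006  0.0051]
```

View pics/w17.png

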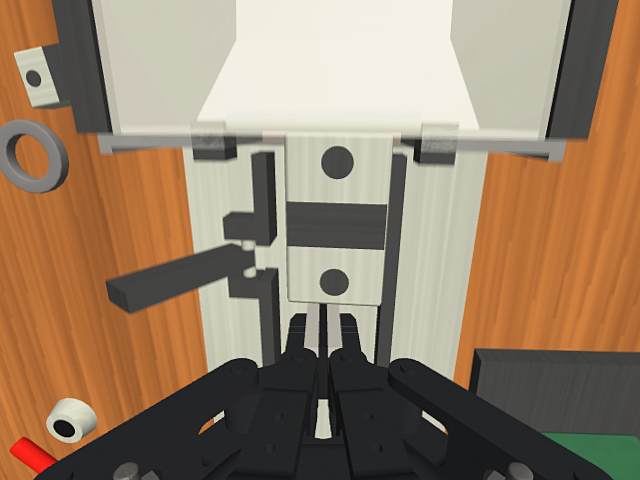

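Keeper 2 is straight in the lane at the flap. Push through.

>>> servo_tool(moves=[[255,[0.009,0,0.001],0],[255,[0.01,0,0.001],0],[255,[0.01,0,0.001],0],[255,[0.009,0,0],0],[255,[0.007,0,0],0],[255,[0.005,0,0],0],[255,[0.003,0,0],0],[255,[0.001,0,0],0]])

```text
time: 24.17
tool_pos: [0.637, 0.0396, 0.1887]
tcp_rot: [-2.216, -2.188, 0.125]
wrist_force: [0.2, -0.3, -0.2]
width: 0.001
```

Run:
```python
from h import *
cam("wrist","w18.png")
w=world(.04);go(w[0],w[1],.175,88.7)
```

```text
t 24.22 tcp [0.6371 0.0398 0.1887] psi 89.4 tilt [-0.0741 -0.0384] q1 0.04 q6 0.07 w 0.002 F [-0.2  0.5  0. ]
 delta tool now [ 0.0202 -0.0009  0.013 ] turn 0.012  delta in final axes [ 0.0197 -0.002   0.0137]
```

View pics/w18.png

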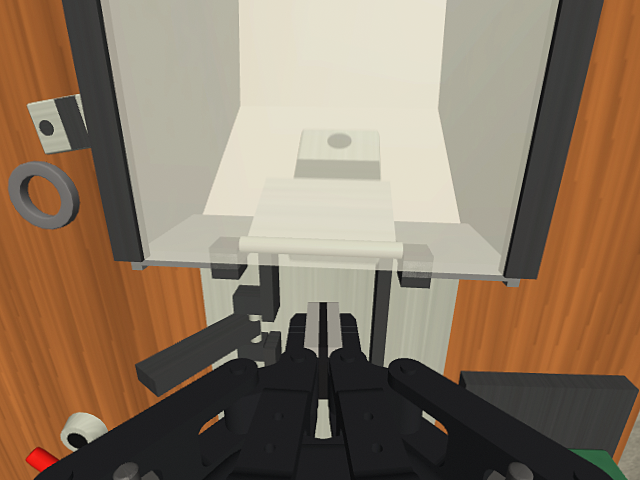

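>>> servo_tool(moves=[[255,[0,0,0.003],0],[255,[0,0,0.003],0],[255,[0,0,0.003],0],[255,[0,0,0.002],0],[255,[0,0,0],0],[255,[0,0,0],0],[255,[0,0,0],0],[255,[0,0,0],0]])

```text
time: 24.88
tool_pos: [0.6351, 0.0403, 0.1739]
tcp_rot: [-2.213, -2.186, 0.126]
wrist_force: [-0.1, 0.3, 0.3]
width: 0.003
```

Run:
```python
from h import *
cam("wrist","w19.png")
w=world(.04);go(w[0],w[1],.175,88.7)
```

```text
t 24.93 tcp [0.6351 0.0403 0.1739] psi 89.4 tilt [-0.0775 -0.0366] q1 0.04 q6 0.07 w -0.000 F [ 0.2 -0.8 -0.2]
 delta tool now [ 0.0192  0.0001 -0.0018] turn 0.012  delta in final axes [ 0.0192 -0.     -0.0011]
```

View pics/w19.png

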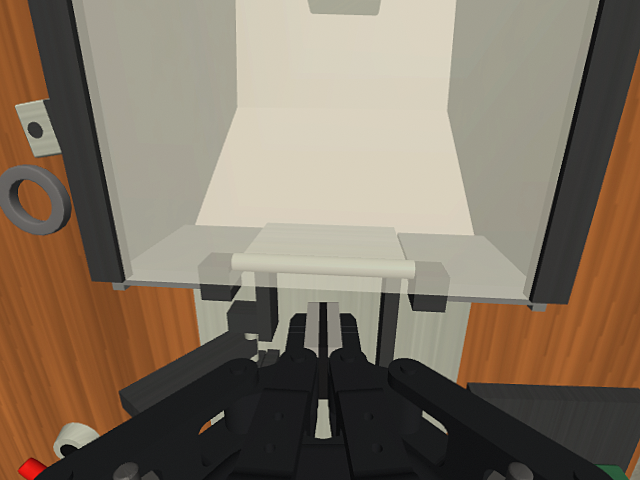

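>>> servo_tool(moves=[[255,[-0.015,0,0],0],[255,[-0.02,0,0],0],[255,[-0.01,0,-0.01],0],[255,[0,0,-0.025],0],[255,[0,0,-0.03],0],[150,[0,0,-0.03],0.12],[60,[0,-0.01,-0.01],0.12],[60,[0,-0.02,0],0.12]])

```text
time: 25.6
tool_pos: [0.6145, -0.0027, 0.2883]
tcp_rot: [-2.593, -1.746, 0.137]
wrist_force: [-0.4, 0.7, 0.3]
width: 0.419
```

Run:
```python
from h import *
t=cam("top","t4.png")
print([r for r in keepers(t,(130,200,470,350)) if 50<r[2]<80])
go(.429,.119,.25,7.4)
```

```text
[(391, 293, 69, 41, -23.4, array([205., 265.])), (427, 120, 70, 39, 7.3, array([279., 252.]))]
t 25.65 tcp [ 0.6111 -0.0016  0.2891] psi 67.7 tilt [-0.0821 -0.0371] q1 -0.02 q6 0.38 w 0.504 F [-2.9  1.3  0.4]
 delta tool now [ 0.045  -0.2115  0.0494] turn 1.053  delta in final axes [-0.165  -0.143   0.0391]
```

>>> servo_tool(moves=[[60,[0.005,-0.025,0],0],[60,[0.007,-0.035,0],0],[60,[0.007,-0.035,0],0],[60,[0.007,-0.035,0],0],[60,[0.007,-0.035,0],0],[60,[0.005,-0.02,0],0],[60,[0,0,0],0.12],[60,[0,0,0],0.12]])

```text
time: 26.32
tool_pos: [0.4494, 0.1029, 0.3044]
tcp_rot: [-2.799, -1.419, 0.126]
wrist_force: [0.4, -0.7, 0.2]
width: 0.767
```

>>> servo_tool(moves=[[60,[0,0,0],0.118],[60,[0,0,0],0.118],[60,[0,0,0],0.118],[60,[0,0,0],0.118],[60,[0,0,0],0.118],[60,[0,0,0],0.118],[60,[0,0,0],0.1],[60,[0,0,0],0]])

```text
time: 26.98
tool_pos: [0.4496, 0.1001, 0.3105]
tcp_rot: [3.105, 0.153, -0.102]
wrist_force: [0.3, -0.3, -0.6]
width: 0.765
```

Run:
```python
from h import *
c=cam("wrist","w20.png")
print([r for r in keepers(c) if 50<r[2]<80])
go(.430,.119,.08,7.4)
```

```text
[(334, -335, 57, 38, 41.6, array([629., 300.])), (341, -215, 60, 48, 63.0, array([548., 291.])), (345, 214, 52, 47, 0.4, array([213., 262.])), (377, 62, 60, 58, 50.0, array([342., 248.])), (396, 292, 76, 44, -23.4, array([146., 215.])), (431, 122, 72, 39, 7.3, array([295., 199.]))]
t 27.03 tcp [0.4497 0.1    0.3106] psi 5.8 tilt [-0.0638 -0.0346] q1 0.18 q6 1.65 w 0.761 F [-0.1 -0.1 -0.4]
 delta tool now [-0.0022 -0.0273  0.2306] turn -0.028  delta in final axes [-0.0171 -0.0213  0.2306]
```

View pics/w20.png

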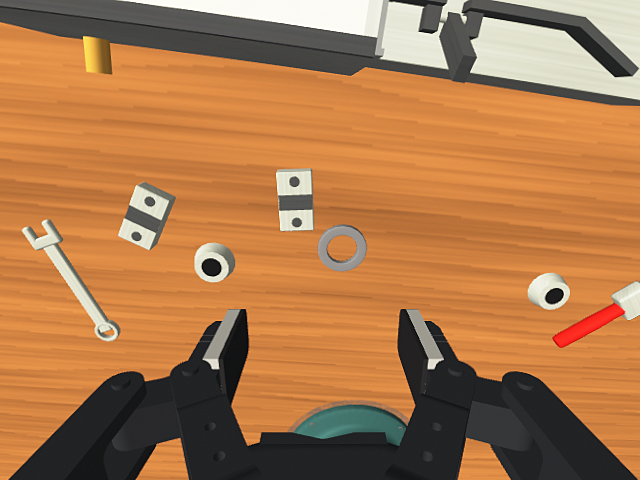

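>>> servo_tool(moves=[[60,[0,-0.004,0.02],-0.028],[60,[0,-0.004,0.03],0],[60,[0,-0.004,0.035],0],[60,[0,-0.004,0.035],0],[60,[0,-0.004,0.035],0],[60,[0,-0.004,0.03],0],[60,[0,-0.003,0.02],0],[60,[0,-0.001,0.01],0]])

```text
time: 27.7
tool_pos: [0.4408, 0.1201, 0.0969]
tcp_rot: [3.103, 0.253, -0.071]
wrist_force: [-0.4, 0.8, -0.4]
width: 0.762
```

Run:
```python
from h import *
c=cam("wrist","w21.png")
print([r for r in keepers(c,(200,200,420,420)) if 50<r[2]<80])
go(.430,.120,.031,7.4)
```

```text
[(433, 123, 74, 39, 7.2, array([314., 279.]))]
t 27.75 tcp [0.4397 0.1198 0.0957] psi 9.3 tilt [-0.0457 -0.0316] q1 0.23 q6 1.65 w 0.764 F [-1.1  0.6 -0.7]
 delta tool now [-0.0062 -0.0033  0.065 ] turn 0.033  delta in final axes [-0.0096 -0.0014  0.0647]
```

View pics/w21.png

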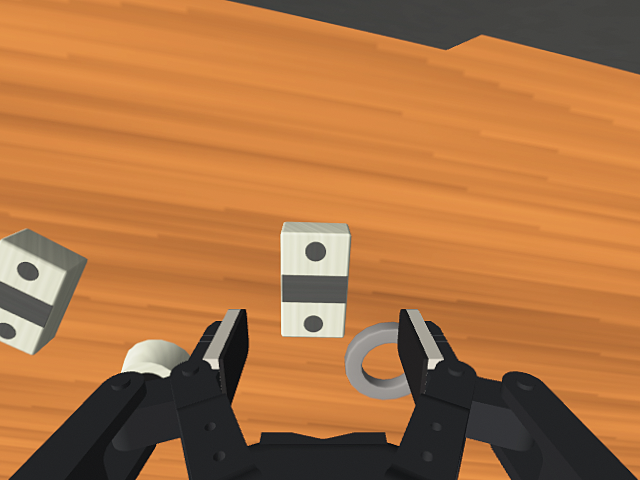

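>>> servo_tool(moves=[[60,[-0.002,-0.001,0.015],0.033],[60,[-0.002,-0.001,0.018],0],[60,[-0.001,-0.001,0.015],0],[60,[0,0,0.008],0],[60,[0,0,0.004],0],[60,[0,0,0.001],0],[60,[0,0,0],0],[60,[0,0,0],0]])

```text
time: 28.42
tool_pos: [0.4402, 0.1207, 0.0407]
tcp_rot: [3.107, 0.217, -0.054]
wrist_force: [1.0, 0.0, 0.2]
width: 0.761
```

Run:
```python
from h import *
c=cam("wrist","w22.png")
go(.431,.121,.029,7.4)
```

```text
t 28.47 tcp [0.4406 0.1207 0.041 ] psi 8.0 tilt [-0.0321 -0.0291] q1 0.23 q6 1.68 w 0.764 F [0.1 0.4 0.7]
 delta tool now [-0.009  -0.0019  0.0123] turn 0.01  delta in final axes [-0.0095 -0.0015  0.012 ]
```

View pics/w22.png

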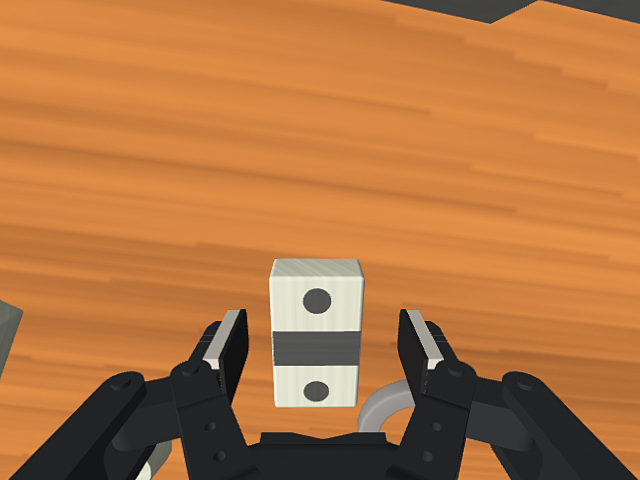

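>>> servo_tool(moves=[[60,[-0.004,-0.001,0.006],0.01],[60,[-0.003,-0.001,0.005],0],[100,[0,0,0.001],0],[255,[0,0,0],0],[255,[0,0,0],0],[255,[0,0,0],0],[255,[0,0,0],0],[255,[0,0,-0.01],0]])

```text
time: 29.13
tool_pos: [0.4324, 0.1219, 0.039]
tcp_rot: [3.108, 0.201, -0.052]
wrist_force: [-1.1, 0.7, -3.7]
width: 0.453
```

Run:
```python
from h import *
w=world(-.175); go(w[0],w[1],.25,88.7)
```

```text
t 29.13 tcp [0.4324 0.1219 0.039 ] psi 7.4 tilt [-0.0319 -0.029 ] q1 0.23 q6 1.70 w 0.453 F [-1.1  0.7 -3.7]
 delta tool now [ 0.1535  0.3058 -0.2091] turn -1.419  delta in final axes [-0.2728  0.2045 -0.211 ]
```

>>> servo_tool(moves=[[255,[0,0,-0.03],0],[255,[0,0,-0.037],-0.12],[255,[0,0,-0.037],-0.12],[255,[0,0,-0.037],-0.12],[255,[0,0,-0.037],-0.12],[255,[0,0,-0.037],-0.12],[255,[0,0,-0.02],-0.12],[255,[0,0,0],-0.12]])

```text
time: 29.8
tool_pos: [0.4337, 0.1274, 0.2833]
tcp_rot: [2.75, 1.504, -0.088]
wrist_force: [0.9, 0.5, -2.6]
width: 0.448
```

Run:
```python
from h import *
w=world(-.175); go(w[0],w[1],.25,88.7)
```

```text
t 29.80 tcp [0.4337 0.1274 0.2833] psi 57.4 tilt [-0.0461 -0.0322] q1 0.24 q6 0.82 w 0.448 F [ 0.9  0.5 -2.6]
 delta tool now [-0.1301  0.3192  0.0333] turn -0.547  delta in final axes [-0.2783  0.2033  0.0333]
```

>>> servo_tool(moves=[[255,[-0.01,0.025,0],0],[255,[-0.014,0.034,0],0],[255,[-0.014,0.034,0],0],[255,[-0.014,0.034,0],0],[255,[-0.014,0.034,0],0],[255,[-0.014,0.034,0],0],[255,[-0.014,0.034,0],0],[255,[-0.01,0.025,0],0]])

```text
time: 30.47
tool_pos: [0.5938, -0.0994, 0.2879]
tcp_rot: [2.741, 1.529, -0.081]
wrist_force: [-0.2, -0.3, -2.3]
width: 0.452
```

>>> servo_tool(moves=[[255,[0,0,0],-0.11],[255,[0,0,0],-0.11],[255,[0,0,0],-0.11],[255,[0,0,0],-0.11],[255,[0,0,0],-0.1],[255,[0,0,0],0],[255,[0,0,0],0],[255,[0,0,0],0]])

```text
time: 31.13
tool_pos: [0.5922, -0.1072, 0.2828]
tcp_rot: [-2.207, -2.203, 0.092]
wrist_force: [-1.1, -0.2, -3.1]
width: 0.455
```

Run:
```python
from h import *
c=cam("wrist","w23.png")
w=world(-.175); go(w[0],w[1],.20,88.7)
```

```text
t 31.18 tcp [ 0.5922 -0.1072  0.2828] psi 89.9 tilt [-0.0572 -0.0257] q1 -0.20 q6 -0.19 w 0.453 F [-0.6  1.5 -3.5]
 delta tool now [-0.0461  0.0433  0.0817] turn 0.022  delta in final axes [-0.0474  0.0396  0.0828]
```

View pics/w23.png

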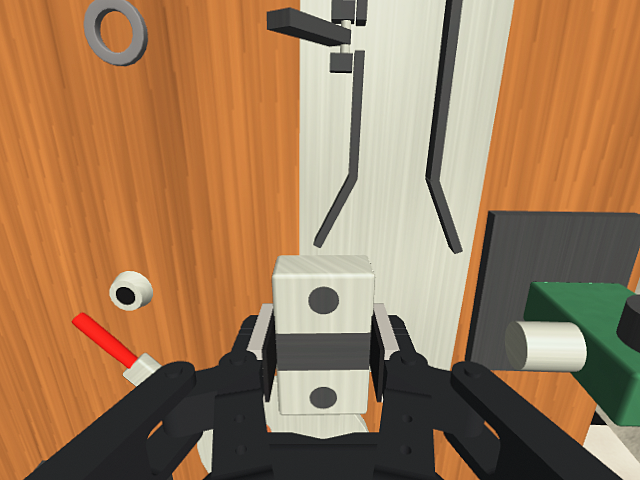

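>>> servo_tool(moves=[[255,[-0.01,0.008,0],0.02],[255,[-0.012,0.01,0.005],0],[255,[-0.012,0.01,0.01],0],[255,[-0.008,0.008,0.014],0],[255,[-0.002,0.004,0.014],0],[255,[0,0.001,0.014],0],[255,[0,0.001,0.014],0],[255,[0,0,0.01],0]])

```text
time: 31.85
tool_pos: [0.6364, -0.1618, 0.1989]
tcp_rot: [-2.246, -2.177, 0.086]
wrist_force: [-0.4, -0.8, -3.1]
width: 0.449
```

Run:
```python
from h import *
c=cam("wrist","w24.png")
w=world(-.175); go(w[0],w[1],.172,88.7)
```

```text
t 31.90 tcp [ 0.6349 -0.1615  0.1963] psi 88.3 tilt [-0.0522 -0.0284] q1 -0.27 q6 -0.22 w 0.453 F [-0.7 -0.6 -6.5]
 delta tool now [ 0.0066 -0.0031  0.0243] turn -0.007  delta in final axes [ 0.0059 -0.0043  0.0243]
```

>>> servo_tool(moves=[[255,[0.003,-0.001,0.009],-0.007],[255,[0.003,-0.001,0.009],0],[255,[0,-0.001,0.006],0],[255,[0,0,0.001],0],[150,[0,0,0],0],[80,[0,0,0],0],[60,[0,0,0],0],[60,[0,0,0],0]])

```text
time: 32.57
tool_pos: [0.6331, -0.1557, 0.1747]
tcp_rot: [-2.239, -2.189, 0.084]
wrist_force: [-0.2, 0.6, 0.1]
width: 0.764
```

Run:
```python
from h import *
c=cam("wrist","w25.png")
w=world(-.245); go(w[0],w[1],.22,88.7)
```

```text
t 32.62 tcp [ 0.6332 -0.1557  0.1748] psi 88.7 tilt [-0.0442 -0.0309] q1 -0.26 q6 -0.22 w 0.761 F [0.3 0.5 0.3]
 delta tool now [-0.0712 -0.0045 -0.0428] turn 0.0  delta in final axes [-0.0698 -0.0026 -0.0452]
```

View pics/w25.png

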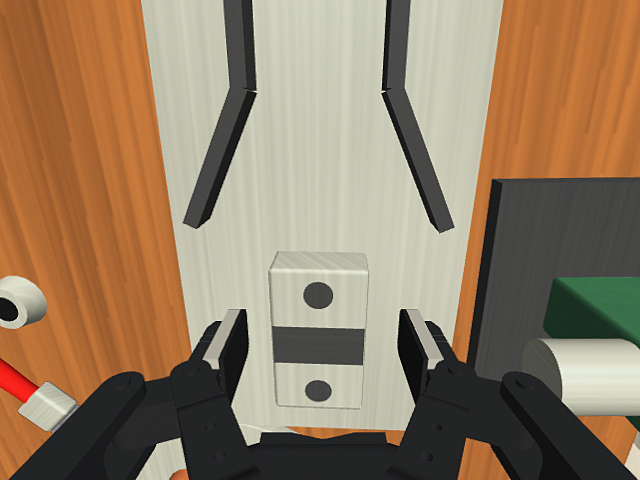

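>>> servo_tool(moves=[[60,[0,0,-0.018],0],[60,[0,0,-0.02],0],[150,[0,0,-0.015],0],[255,[-0.014,0,0],0],[255,[-0.016,-0.001,0],0],[255,[-0.016,-0.001,0],0],[255,[-0.014,-0.001,0],0],[255,[-0.008,-0.001,0],0]])

```text
time: 33.28
tool_pos: [0.6297, -0.2265, 0.2307]
tcp_rot: [-2.236, -2.193, 0.085]
wrist_force: [0.2, 0.5, 0.0]
width: 0.004
```

Run:
```python
from h import *
c=cam("wrist","w26.png")
w=world(-.240); go(w[0],w[1],.174,88.7)
```

```text
t 33.33 tcp [ 0.6293 -0.2277  0.2305] psi 88.9 tilt [-0.0451 -0.0326] q1 -0.36 q6 -0.33 w 0.001 F [ 0.4 -0.5  0.3]
 delta tool now [0.0092 0.0023 0.0562] turn 0.003  delta in final axes [ 0.0073 -0.0002  0.0565]
```

View pics/w26.png

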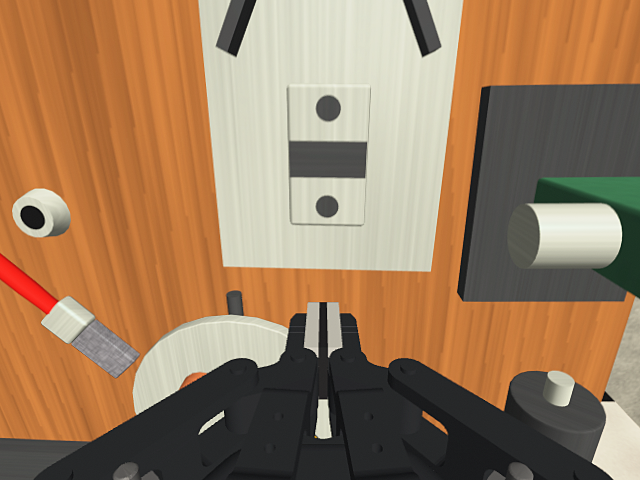

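>>> servo_tool(moves=[[255,[0.001,0,0.01],0],[255,[0.001,0.001,0.012],0],[255,[0.001,0.001,0.012],0],[255,[0.001,0,0.01],0],[255,[0.002,0,0.004],0],[255,[0.008,0,0],0],[255,[0.014,0,0],0],[255,[0.016,0,0],0]])

```text
time: 34.0
tool_pos: [0.627, -0.1859, 0.1706]
tcp_rot: [-2.238, -2.184, 0.094]
wrist_force: [-1.3, -4.4, 4.2]
width: -0.004
```

Run:
```python
from h import *
c=cam("wrist","w27.png")
w=world(.04); go(w[0],w[1],.175,88.7)
```

```text
t 34.05 tcp [ 0.6271 -0.1819  0.1706] psi 88.7 tilt [-0.0525 -0.0291] q1 -0.30 q6 -0.26 w 0.003 F [ 0.1  2.8 -0.2]
 delta tool now [ 0.2413  0.0023 -0.0119] turn 0.0  delta in final axes [ 0.2415  0.0029 -0.0044]
```

View pics/w27.png

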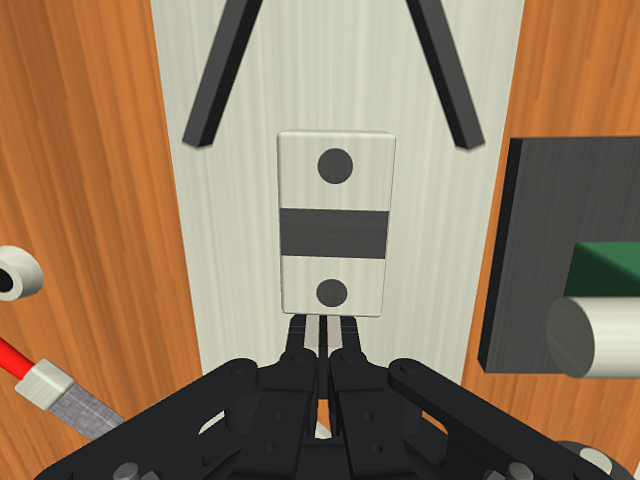

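>>> servo_tool(moves=[[255,[0.012,0.002,-0.003],0],[255,[0.016,0.002,-0.002],0],[255,[0.016,0.001,-0.001],0],[255,[0.016,0,-0.001],0],[255,[0.016,0,-0.001],0],[255,[0.016,0,0],0],[255,[0.016,0,0],0],[255,[0.016,0,0],0]])

```text
time: 34.72
tool_pos: [0.6348, -0.0458, 0.1779]
tcp_rot: [-2.231, -2.19, 0.092]
wrist_force: [-0.2, -1.0, -0.7]
width: -0.004
```

Run:
```python
from h import *
c=cam("wrist","w28.png")
w=world(.04); go(w[0],w[1],.175,88.7)
```

```text
t 34.77 tcp [ 0.6348 -0.0424  0.1779] psi 89.1 tilt [-0.0513 -0.0285] q1 -0.09 q6 -0.06 w 0.005 F [-0.2  1.9  0.5]
 delta tool now [ 1.019e-01 -1.000e-03 -1.000e-04] turn 0.006  delta in final axes [ 0.1018 -0.0016  0.0029]
```

View pics/w28.png

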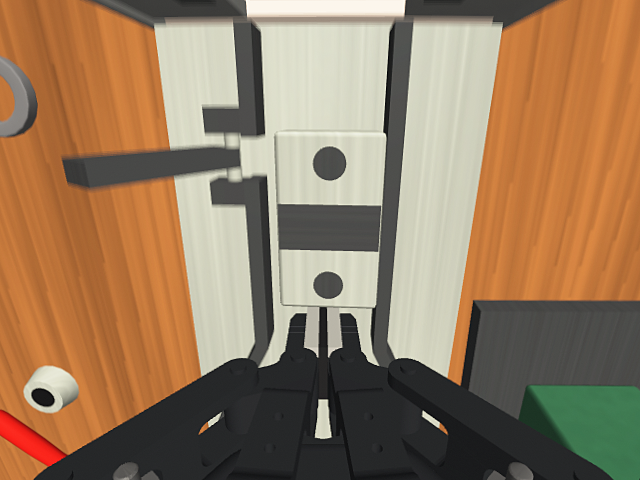

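>>> servo_tool(moves=[[255,[0.012,0,0],0],[255,[0.014,0,0],0],[255,[0.014,0,0],0],[255,[0.012,0,0],0],[255,[0.01,0,0],0],[255,[0.01,0,0],0],[255,[0.01,0,0],0],[255,[0.008,0,0],0]])

```text
time: 35.43
tool_pos: [0.6389, 0.0509, 0.1822]
tcp_rot: [2.233, 2.207, -0.093]
wrist_force: [0.2, -0.7, -0.6]
width: -0.004
```

Run:
```python
from h import *
c=cam("wrist","w29.png")
w=world(.04); go(w[0],w[1],.175,88.7)
```

```text
t 35.48 tcp [0.6388 0.0528 0.182 ] psi 89.4 tilt [-0.0418 -0.0403] q1 0.06 q6 0.09 w -0.000 F [ 0.   1.6 -0.4]
 delta tool now [ 0.007  -0.0031  0.0069] turn 0.012  delta in final axes [ 0.0066 -0.0035  0.007 ]
```

View pics/w29.png

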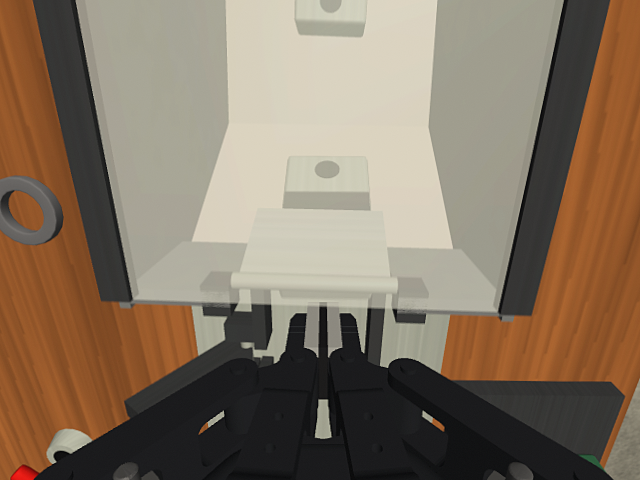

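>>> servo_tool(moves=[[255,[0.003,0,0.001],0],[255,[0.003,0,0.001],0],[255,[0,0,0],0],[255,[0,0,0],0],[255,[0,0,0],0],[255,[-0.015,0,0],0],[255,[-0.015,0,0],0],[255,[-0.01,0,0],0]])

```text
time: 36.15
tool_pos: [0.6368, 0.0209, 0.1789]
tcp_rot: [-2.224, -2.209, 0.092]
wrist_force: [0.8, -0.2, 0.2]
width: -0.005
```

Run:
```python
from h import *
c=cam("wrist","w30.png")
t=cam("top","t5.png"); print([r for r in keepers(t,(130,200,470,350)) if 50<r[2]<80])
go(.393,.293,.27,156.6)
```

```text
[(391, 293, 70, 41, -23.4, array([205., 265.]))]
t 36.25 tcp [0.6369 0.0202 0.179 ] psi 89.5 tilt [-0.0455 -0.0374] q1 0.01 q6 0.04 w -0.002 F [ 0.4 -0.1 -0.6]
 delta tool now [ 0.2671 -0.2505 -0.0899] turn -1.171  delta in final axes [ 0.3322  0.1535 -0.091 ]
```

View pics/w30.png

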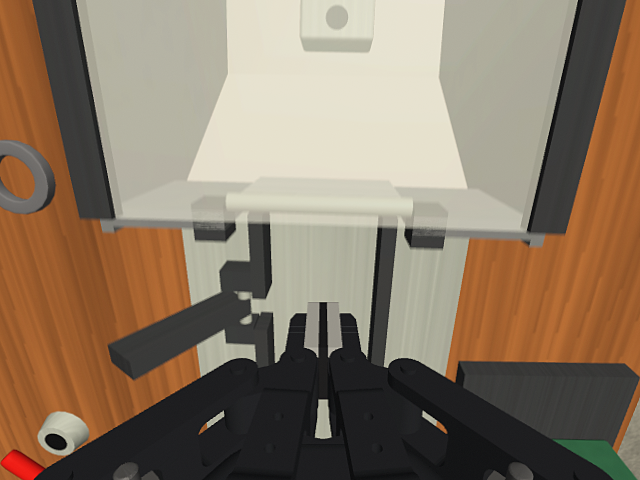

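>>> servo_tool(moves=[[255,[0,0,-0.015],0],[255,[0,0,-0.025],0],[255,[0,0,-0.03],0],[255,[0,0,-0.025],0],[150,[0.01,-0.01,0],0],[60,[0.02,-0.019,0],0],[60,[0.028,-0.027,0],0],[60,[0.028,-0.027,0],0]])

```text
time: 36.92
tool_pos: [0.5608, 0.1042, 0.2766]
tcp_rot: [-2.247, -2.184, 0.09]
wrist_force: [0.1, 0.5, -0.1]
width: 0.566
```

>>> servo_tool(moves=[[60,[0.028,-0.027,0],0],[60,[0.028,-0.027,0],0],[60,[0.028,-0.027,0],0],[60,[0.028,-0.027,0],0],[60,[0.025,-0.024,0],0],[60,[0.02,-0.02,0],0],[60,[0,0,0],-0.12],[60,[0,0,0],-0.12]])

```text
time: 37.58
tool_pos: [0.3966, 0.2754, 0.2747]
tcp_rot: [-1.956, -2.431, 0.084]
wrist_force: [-0.4, -0.1, 0.0]
width: 0.766
```

>>> servo_tool(moves=[[60,[0,0,0],-0.118],[60,[0,0,0],-0.118],[60,[0,0,0],-0.118],[60,[0,0,0],-0.118],[60,[0,0,0],-0.118],[60,[0,0,0],-0.118],[60,[0,0,0],-0.118],[60,[0,0,0],-0.08]])

```text
time: 38.25
tool_pos: [0.39, 0.2756, 0.2705]
tcp_rot: [-0.617, -3.031, 0.058]
wrist_force: [-0.8, -0.1, 0.7]
width: 0.764
```

Run:
```python
from h import *
c=cam("wrist","w31.png")
print([r for r in keepers(c) if 50<r[2]<80])
go(.394,.293,.09,156.6)
```

```text
[(369, 72, 62, 58, 85.5, array([157., 270.])), (392, 297, 70, 39, -23.1, array([353., 212.]))]
t 38.30 tcp [0.3899 0.2755 0.2703] psi 157.1 tilt [-0.0546 -0.0276] q1 0.56 q6 -0.61 w 0.762 F [ 0.4 -0.2  0. ]
 delta tool now [-0.0041  0.0261  0.1793] turn 0.008  delta in final axes [0.0032 0.0177 0.1803]
```

View pics/w31.png

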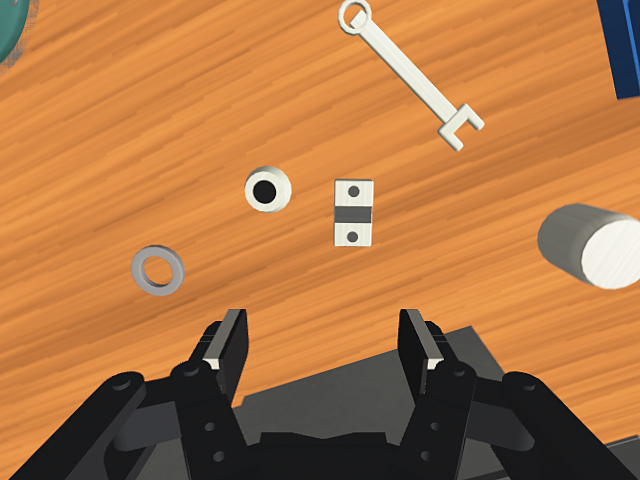

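>>> servo_tool(moves=[[80,[-0.001,0.004,0.015],0.008],[80,[-0.001,0.004,0.025],0],[80,[-0.001,0.004,0.03],0],[80,[-0.001,0.004,0.03],0],[80,[0,0.004,0.03],0],[80,[0,0.004,0.025],0],[80,[0,0.002,0.015],0],[80,[0,0.001,0.005],0]])

```text
time: 38.97
tool_pos: [0.3959, 0.2956, 0.0902]
tcp_rot: [-0.659, -3.029, 0.045]
wrist_force: [-0.7, -0.1, -0.5]
width: 0.687
```

Run:
```python
from h import *
c=cam("wrist","w32.png")
print([r for r in keepers(c,(200,150,450,420)) if 30<r[2]<80])
go(.393,.295,.031,156.6)
```

```text
[(390, 298, 72, 39, -23.4, array([326., 272.])), (344, 248, 35, 9, -30.2, array([206., 235.]))]
t 39.02 tcp [0.3955 0.2954 0.0899] psi 155.4 tilt [-0.0472 -0.0202] q1 0.58 q6 -0.56 w 0.686 F [-0.6 -0.4 -0.7]
 delta tool now [0.0001 0.0009 0.0589] turn -0.021  delta in final axes [ 0.0022 -0.0013  0.0589]
```

View pics/w32.png

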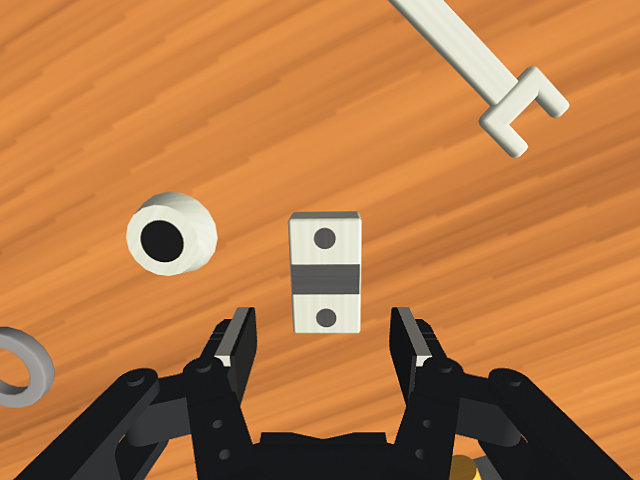

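>>> servo_tool(moves=[[80,[0.001,0.001,0.013],-0.021],[80,[0.001,0.001,0.015],0],[80,[0.001,0,0.014],0],[80,[0,0,0.008],0],[80,[0,0,0.003],0],[80,[0,0,0.001],0],[80,[0,0,0],0],[80,[0,0,0],0]])

```text
time: 39.68
tool_pos: [0.3956, 0.3002, 0.0409]
tcp_rot: [-0.639, -3.04, 0.033]
wrist_force: [0.1, -0.1, 0.6]
width: 0.687
```

Run:
```python
from h import *
c=cam("wrist","w33.png")
go(.391,.297,.029,156.6)
```

```text
t 39.73 tcp [0.3958 0.3004 0.0411] psi 156.2 tilt [-0.0376 -0.0131] q1 0.59 q6 -0.57 w 0.682 F [0.8 0.7 0.3]
 delta tool now [ 0.0027 -0.0047  0.0123] turn -0.006  delta in final axes [ 0.0031 -0.005   0.0121]
```

View pics/w33.png

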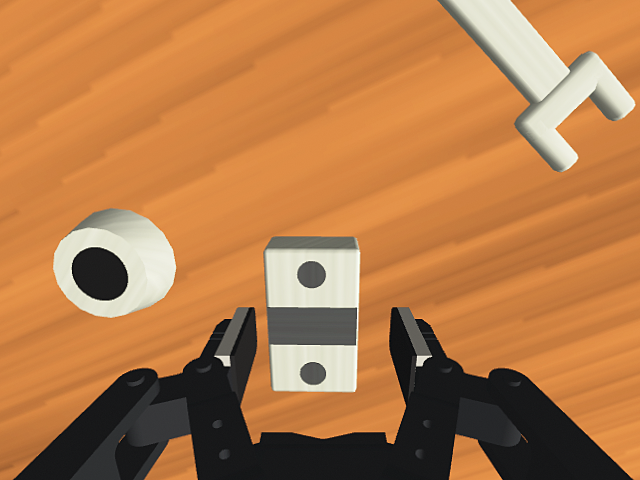

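>>> servo_tool(moves=[[80,[0.002,-0.003,0.006],0],[80,[0.001,-0.001,0.005],0],[120,[0,0,0.001],0],[255,[0,0,0],0],[255,[0,0,0],0],[255,[0,0,0],0],[255,[0,0,0],0],[255,[0,0,-0.01],0]])

```text
time: 40.4
tool_pos: [0.3907, 0.2972, 0.039]
tcp_rot: [-0.64, -3.04, 0.033]
wrist_force: [-0.8, -0.1, -4.5]
width: 0.45
```

Run:
```python
from h import *
w=world(-.175); go(w[0],w[1],.27,88.7)
```

```text
t 40.40 tcp [0.3907 0.2972 0.039 ] psi 156.2 tilt [-0.0381 -0.0137] q1 0.59 q6 -0.57 w 0.450 F [-0.8 -0.1 -4.5]
 delta tool now [-0.3952 -0.324  -0.2337] turn 1.178  delta in final axes [-0.4471  0.2502 -0.231 ]
```

>>> servo_tool(moves=[[255,[0,0,-0.03],0],[255,[0,0,-0.036],0.12],[255,[0,0,-0.036],0.12],[255,[0,0,-0.036],0.12],[255,[0,0,-0.036],0.12],[255,[0,0,-0.036],0.12],[255,[0,0,-0.02],0.12],[255,[0,0,0],0.12]])

```text
time: 41.07
tool_pos: [0.3948, 0.2973, 0.2786]
tcp_rot: [-1.868, -2.492, 0.072]
wrist_force: [0.2, 0.3, -2.6]
width: 0.449
```

>>> servo_tool(moves=[[255,[0,0,0],0.12],[255,[0,0,0],0.12],[255,[0,0,0],0.1],[255,[0,0,0],0],[255,[-0.02,0.011,0],0],[255,[-0.032,0.018,0],0],[255,[-0.034,0.019,0],0],[255,[-0.034,0.019,0],0]])

```text
time: 41.73
tool_pos: [0.4508, 0.1753, 0.2831]
tcp_rot: [-2.259, -2.15, 0.069]
wrist_force: [0.1, 0.5, -2.7]
width: 0.449
```

Run:
```python
from h import *
w=world(-.175); go(w[0],w[1],.25,88.7)
```

```text
t 41.73 tcp [0.4508 0.1753 0.2831] psi 87.2 tilt [-0.0475 -0.0146] q1 0.32 q6 0.37 w 0.449 F [ 0.1  0.5 -2.7]
 delta tool now [-0.3209  0.1975  0.0293] turn -0.027  delta in final axes [-0.3266  0.1873  0.0331]
```

>>> servo_tool(moves=[[255,[-0.033,0.02,0],-0.027],[255,[-0.034,0.02,0],0],[255,[-0.034,0.02,0],0],[255,[-0.034,0.02,0],0],[255,[-0.034,0.02,0],0],[255,[-0.034,0.02,0],0],[255,[-0.034,0.02,0],0],[255,[-0.03,0.017,0],0]])

```text
time: 42.4
tool_pos: [0.6043, -0.1083, 0.2774]
tcp_rot: [-2.193, -2.207, 0.074]
wrist_force: [1.3, 1.0, -2.1]
width: 0.452
```

Run:
```python
from h import *
c=cam("wrist","w34.png")
w=world(-.175); go(w[0],w[1],.2,88.7)
```

```text
t 42.45 tcp [ 0.6069 -0.1143  0.2769] psi 90.2 tilt [-0.0515 -0.0187] q1 -0.21 q6 -0.21 w 0.452 F [ 4.5 -4.1 -2.2]
 delta tool now [-0.0399  0.0275  0.0763] turn 0.027  delta in final axes [-0.0407  0.0246  0.0769]
```

View pics/w34.png

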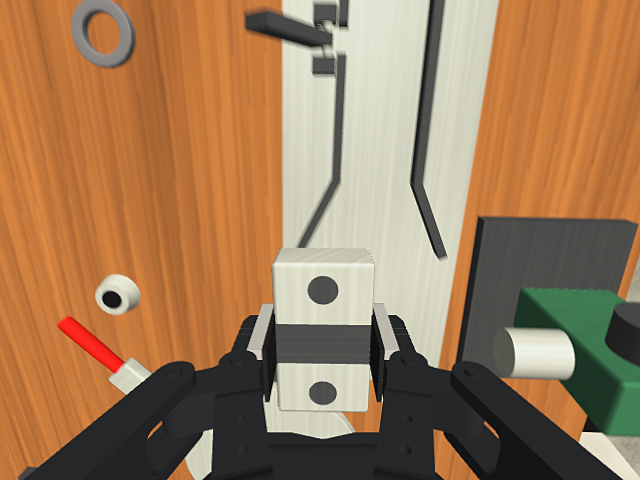

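>>> servo_tool(moves=[[255,[-0.008,0.006,0],0.025],[255,[-0.009,0.006,0.005],0],[255,[-0.007,0.005,0.01],0],[255,[-0.004,0.003,0.014],0],[255,[-0.001,0.002,0.014],0],[255,[0,0.001,0.014],0],[255,[0,0.001,0.012],0],[255,[0,0,0.006],0]])

```text
time: 43.12
tool_pos: [0.6263, -0.1467, 0.1919]
tcp_rot: [-2.216, -2.185, 0.08]
wrist_force: [-0.4, -0.6, -2.5]
width: 0.451
```

Run:
```python
from h import *
c=cam("wrist","w35.png")
w=world(-.175); go(w[0],w[1],.171,88.7)
```

```text
t 43.17 tcp [ 0.6253 -0.1463  0.1905] psi 89.2 tilt [-0.0594 -0.0154] q1 -0.25 q6 -0.23 w 0.453 F [-0.5  1.1 -5. ]
 delta tool now [-0.0088  0.0067  0.0193] turn 0.009  delta in final axes [-0.009   0.0056  0.0195]
```

>>> servo_tool(moves=[[255,[-0.004,0.003,0.006],0.009],[255,[-0.004,0.003,0.006],0],[255,[0,0.001,0.005],0],[255,[0,0,0.001],0],[150,[0,0,0],0],[80,[0,0,0],0],[60,[0,0,0],0],[60,[0,0,0],0]])

```text
time: 43.83
tool_pos: [0.6343, -0.155, 0.1755]
tcp_rot: [-2.227, -2.18, 0.077]
wrist_force: [-0.1, 0.1, 0.8]
width: 0.764
```

Run:
```python
from h import *
c=cam("wrist","w36.png")
w=world(-.245); go(w[0],w[1],.22,88.7)
```

```text
t 43.88 tcp [ 0.6345 -0.155   0.1757] psi 88.8 tilt [-0.052  -0.0172] q1 -0.26 q6 -0.23 w 0.766 F [-0.2 -0.5 -0.7]
 delta tool now [-0.0713 -0.0061 -0.0427] turn 0.002  delta in final axes [-0.0705 -0.0038 -0.0443]
```

View pics/w36.png

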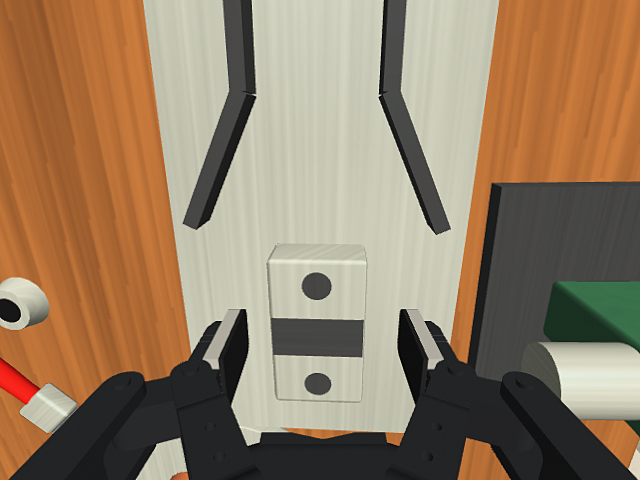

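Placed well. Same lift/retreat as before.

>>> servo_tool(moves=[[60,[0,0,-0.018],0],[60,[0,0,-0.02],0],[150,[0,0,-0.015],0],[255,[-0.014,0,0],0],[255,[-0.016,-0.001,0],0],[255,[-0.016,-0.001,0],0],[255,[-0.014,-0.001,0],0],[255,[-0.008,-0.001,0],0]])

```text
time: 44.55
tool_pos: [0.6314, -0.2272, 0.2311]
tcp_rot: [-2.225, -2.184, 0.078]
wrist_force: [0.2, 0.3, 0.6]
width: -0.002
```

Run:
```python
from h import *
c=cam("wrist","w37.png")
w=world(-.240); go(w[0],w[1],.176,88.7)
```

```text
t 44.60 tcp [ 0.6309 -0.2285  0.2308] psi 88.9 tilt [-0.0524 -0.0192] q1 -0.37 q6 -0.34 w 0.003 F [ 0.1 -1.1 -0.2]
 delta tool now [0.0092 0.0009 0.0546] turn 0.003  delta in final axes [ 0.0081 -0.0019  0.0548]
```

View pics/w37.png

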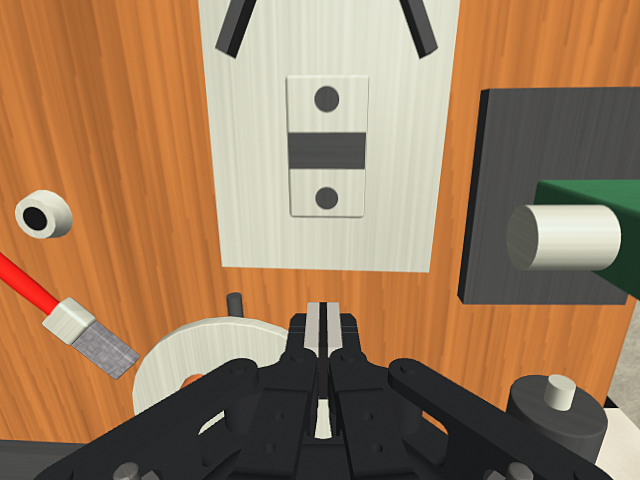

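>>> servo_tool(moves=[[255,[0.001,0,0.01],0],[255,[0.001,0,0.012],0],[255,[0.001,0,0.012],0],[255,[0.001,0,0.01],0],[255,[0.002,0,0.002],0],[255,[0.008,0,0],0],[255,[0.014,0,0],0],[255,[0.016,0,0],0]])

```text
time: 45.27
tool_pos: [0.6254, -0.1852, 0.1728]
tcp_rot: [-2.226, -2.171, 0.087]
wrist_force: [-0.7, -3.3, 2.2]
width: -0.003
```

Run:
```python
from h import *
c=cam("wrist","w38.png")
w=world(.04); go(w[0],w[1],.176,88.7)
```

```text
t 45.32 tcp [ 0.6256 -0.1812  0.1728] psi 88.7 tilt [-0.0617 -0.0134] q1 -0.30 q6 -0.27 w 0.002 F [-0.2  2.5 -0.9]
 delta tool now [ 0.2408  0.004  -0.007 ] turn -0.0  delta in final axes [ 0.2409  0.0045 -0.0032]
```

View pics/w38.png

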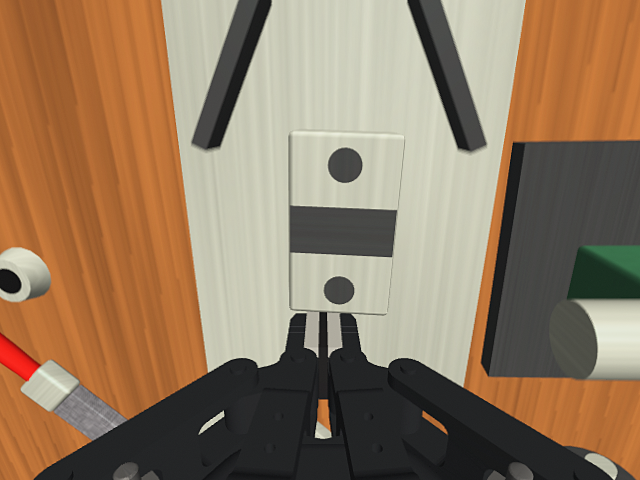

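>>> servo_tool(moves=[[255,[0.004,0.004,-0.002],0],[255,[0.014,0.003,-0.001],0],[255,[0.016,0.001,0],0],[255,[0.016,0,0],0],[255,[0.016,0,0],0],[255,[0.016,0,0],0],[255,[0.016,0,0],0],[255,[0.016,0,0],0]])

```text
time: 45.98
tool_pos: [0.6369, -0.0585, 0.1772]
tcp_rot: [-2.223, -2.179, 0.092]
wrist_force: [0.2, -1.8, 0.0]
width: -0.002
```

Run:
```python
from h import *
c=cam("wrist","w39.png")
w=world(.04); go(w[0],w[1],.176,88.7)
```

```text
t 46.03 tcp [ 0.6369 -0.055   0.1772] psi 89.0 tilt [-0.0614 -0.0189] q1 -0.11 q6 -0.08 w 0.001 F [-0.4  1.5 -0. ]
 delta tool now [ 0.1144 -0.0035 -0.0009] turn 0.005  delta in final axes [ 0.1144 -0.004   0.0012]
```

View pics/w39.png

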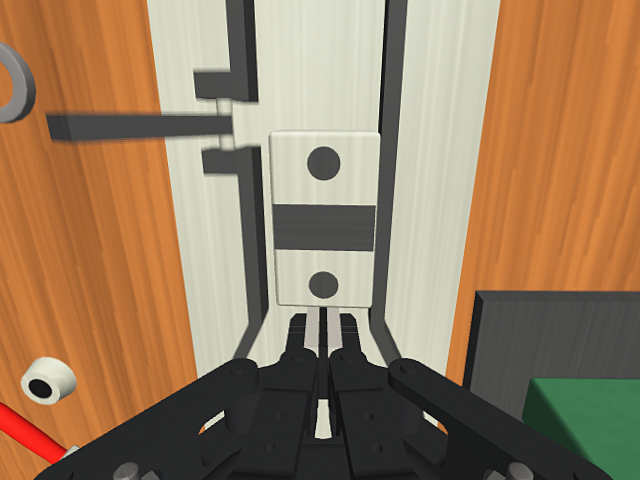

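>>> servo_tool(moves=[[255,[0.012,-0.001,0],0],[255,[0.014,-0.001,0],0],[255,[0.014,-0.001,0],0],[255,[0.014,0,0],0],[255,[0.012,0,0],0],[255,[0.01,0,0],0],[255,[0.01,0,0],0],[255,[0.01,0,0],0]])

```text
time: 46.7
tool_pos: [0.638, 0.0457, 0.1805]
tcp_rot: [-2.227, -2.193, 0.095]
wrist_force: [-0.5, -4.0, 6.9]
width: 0.0
```

Run:
```python
from h import *
c=cam("wrist","w40.png")
w=world(.042); go(w[0],w[1],.176,88.7)
```

```text
t 46.75 tcp [0.6383 0.0484 0.1807] psi 89.2 tilt [-0.0528 -0.0287] q1 0.05 q6 0.08 w 0.002 F [1.  1.3 0.1]
 delta tool now [ 0.0132 -0.0027  0.0044] turn 0.008  delta in final axes [ 0.013  -0.003   0.0047]
```

View pics/w40.png

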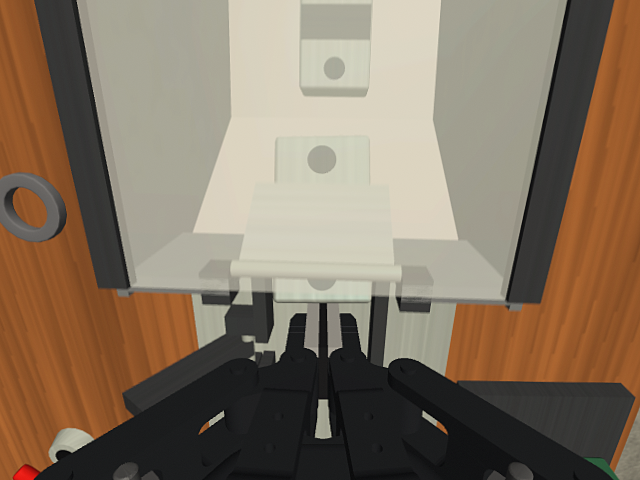

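>>> servo_tool(moves=[[255,[0.004,0,0.001],0],[255,[0.004,0,0.001],0],[255,[0.003,0,0],0],[255,[0.003,0,0],0],[255,[0.002,0,0],0],[255,[0.001,0,0],0],[255,[0,0,0],0],[255,[0,0,0],0]])

```text
time: 47.42
tool_pos: [0.6386, 0.0655, 0.179]
tcp_rot: [-2.228, -2.196, 0.097]
wrist_force: [0.2, -0.6, 2.3]
width: -0.001
```

Run:
```python
from h import *
c=cam("wrist","w41.png")
w=world(.042); go(w[0],w[1],.176,88.7)
```

```text
t 47.47 tcp [0.6386 0.0656 0.179 ] psi 89.2 tilt [-0.0526 -0.0353] q1 0.08 q6 0.11 w -0.001 F [-0.2 -1.9  2. ]
 delta tool now [-0.004  -0.0028  0.0033] turn 0.009  delta in final axes [-0.0042 -0.003   0.003 ]
```

View pics/w41.png

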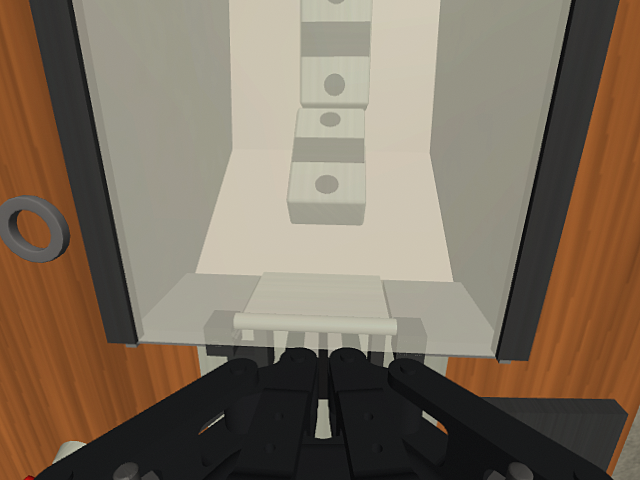

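>>> servo_tool(moves=[[255,[-0.015,0,0],0],[255,[-0.02,0,0],0],[255,[-0.01,0,-0.01],0],[255,[0,0,-0.025],0],[255,[0,0,-0.03],0],[255,[0,0,-0.02],0],[255,[0,0,0],0],[255,[0,0,0],0]])

```text
time: 48.13
tool_pos: [0.6398, 0.0179, 0.2662]
tcp_rot: [-2.224, -2.188, 0.103]
wrist_force: [1.1, -0.1, -0.6]
width: 0.002
```

Run:
```python
from h import *
c=cam("wrist","w42.png")
w=world(.004,.092); go(w[0],w[1],.255,88.7)
print(feed(w), w)
```

```text
t 48.18 tcp [0.6401 0.0179 0.2665] psi 89.1 tilt [-0.0604 -0.0323] q1 0.01 q6 0.03 w 0.002 F [0.3 0.3 1.2]
 delta tool now [ 0.0065 -0.0966  0.0171] turn 0.007  delta in final axes [ 0.0055 -0.0975  0.0115]
[0.00400003 0.09200058] [0.542713 0.025569]
```

View pics/w42.png

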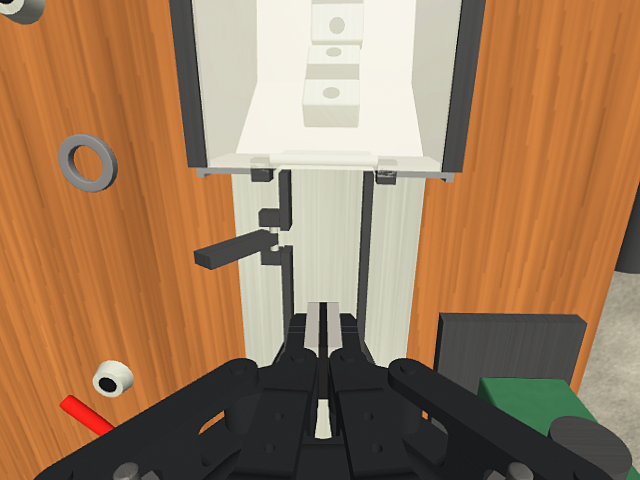

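Run:
```python
from h import *
c=cam("wrist")
for p in onplane(c,[(196,257),(212,263),(208,247)],.2): print(feed(p).round(4))
for p in onplane(c,[(273,237)],.15): print("hinge",feed(p).round(4))
```

```text
[0.0101 0.0687]
[0.0067 0.0599]
[0.0162 0.0612]
hinge [0.0056 0.0351]
```

>>> servo_tool(moves=[[255,[0.002,-0.012,0],0],[255,[0.002,-0.015,0],0],[255,[0.002,-0.017,0],0],[255,[0,-0.017,0],0],[255,[0,-0.017,0],0],[255,[0,-0.014,0],0],[255,[0,-0.006,0],0],[255,[0,0,0],0]])

```text
time: 48.9
tool_pos: [0.5308, 0.0259, 0.2568]
tcp_rot: [-2.21, -2.176, 0.129]
wrist_force: [0.2, 0.4, -0.4]
width: -0.0
```

Run:
```python
from h import *
c=cam("wrist","w43.png")
w=world(.006,.092); go(w[0],w[1],.197,88.7)
```

```text
t 48.95 tcp [0.5312 0.0259 0.2567] psi 89.2 tilt [-0.0853 -0.0314] q1 0.02 q6 0.04 w -0.001 F [-0.7 -0.3 -0.2]
 delta tool now [0.0038 0.0165 0.0584] turn 0.008  delta in final axes [0.0019 0.0115 0.0597]
```

View pics/w43.png

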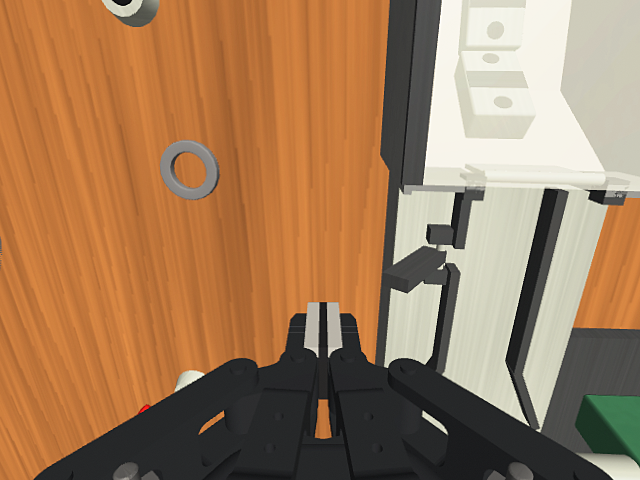

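>>> servo_tool(moves=[[255,[0.001,0,0.008],0],[255,[0.001,0,0.01],0],[255,[0,0.001,0.01],0],[255,[0,0.001,0.01],0],[255,[0,0.001,0.01],0],[255,[0,0.001,0.006],0],[255,[0,0,0.001],0],[255,[0,0,0],0]])

```text
time: 49.62
tool_pos: [0.5319, 0.026, 0.1915]
tcp_rot: [-2.208, -2.173, 0.133]
wrist_force: [0.3, -0.0, 0.1]
width: 0.002
```

Run:
```python
from h import *
c=cam("wrist","w44.png"); s=cam("scene","s1.png")
w=world(.006,.031); go(w[0],w[1],.199,88.7)
```

```text
t 49.72 tcp [0.5322 0.026  0.1922] psi 89.2 tilt [-0.0886 -0.0314] q1 0.02 q6 0.05 w -0.002 F [ 0.6  0.5 -0.1]
 delta tool now [ 0.001   0.0706 -0.0131] turn 0.008  delta in final axes [ 0.0018  0.0715 -0.0068]
```

View pics/w44.png

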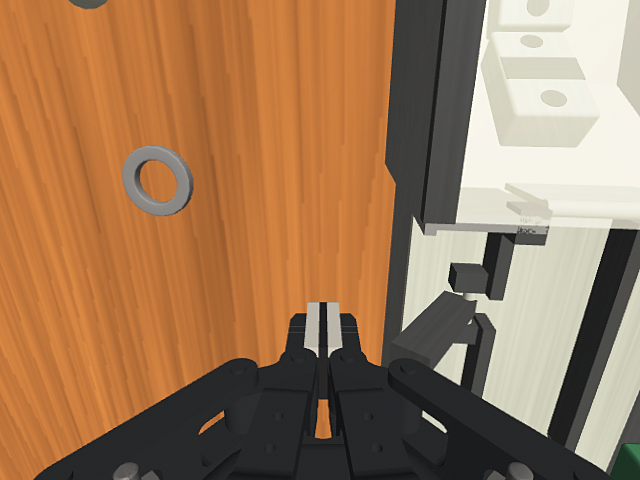

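>>> servo_tool(moves=[[255,[0,0.006,-0.005],0],[255,[0,0.009,-0.002],0],[255,[0,0.01,-0.001],0],[255,[0,0.01,-0.001],0],[255,[0,0.01,-0.001],0],[255,[0,0.01,-0.001],0],[255,[0,0.01,-0.001],0],[255,[0,0.006,-0.001],0]])

```text
time: 50.38
tool_pos: [0.6114, 0.0252, 0.2072]
tcp_rot: [-2.211, -2.176, 0.128]
wrist_force: [-1.0, 0.8, -0.1]
width: 0.004
```

Run:
```python
from h import *
c=cam("wrist","w45.png")
w=world(.006,.031); go(w[0],w[1],.199,88.7)
```

```text
t 50.43 tcp [0.6124 0.0251 0.2074] psi 89.2 tilt [-0.0828 -0.0315] q1 0.02 q6 0.04 w 0.000 F [1.9 0.1 0.4]
 delta tool now [ 0.0012 -0.008   0.0091] turn 0.008  delta in final axes [ 0.0009 -0.0087  0.0084]
```

View pics/w45.png

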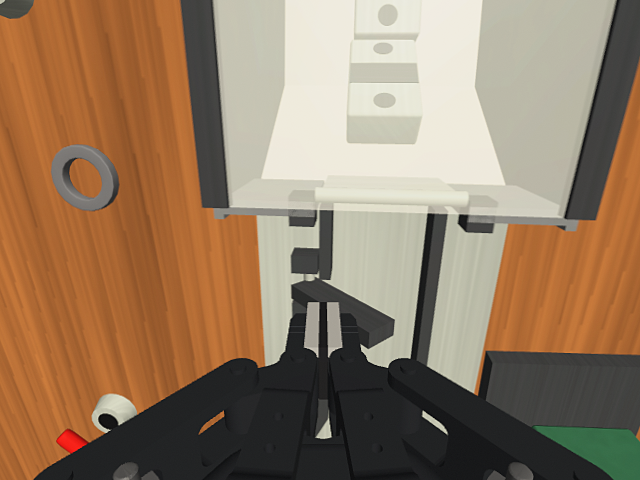

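>>> servo_tool(moves=[[255,[0,0.01,-0.003],0],[255,[0,0.01,-0.003],0],[255,[0,0,-0.01],0],[255,[0,0,-0.015],0],[255,[-0.02,0,-0.015],0],[255,[-0.03,0,-0.01],0],[255,[-0.03,0,0],0],[255,[-0.03,0,0],0]])

```text
time: 51.1
tool_pos: [0.6378, -0.0798, 0.2688]
tcp_rot: [-2.199, -2.185, 0.126]
wrist_force: [0.1, -0.2, 0.1]
width: 0.003
```

Run:
```python
from h import *
c=cam("wrist","w46.png")
t=cam("top")
P=[.47,-.41,.068]
hsv=cv2.cvtColor(t["pixels"],cv2.COLOR_RGB2HSV)
m=cv2.inRange(hsv,(3,110,120),(14,255,255)); k=np.zeros_like(m);k[190:270,470:560]=255;m&=k
ct=max(cv2.findContours(m,cv2.RETR_EXTERNAL,cv2.CHAIN_APPROX_NONE)[0],key=cv2.contourArea)
Q=onplane(t,ct.reshape(-1,2),.068)[:,:2]; print("collar top",cv2.minEnclosingCircle((Q*1000).astype(np.float32)),cv2.fitEllipse((Q*1000).astype(np.float32)))
cv2.imwrite("pics/t6.png",cv2.resize(t["pixels"][130:280,440:620,::-1],None,fx=3,fy=3))
go(.45,-.41,.25,88.7)
```

```text
collar top ((438.1695251464844, -376.595703125), 67.41057586669922) ((340.24188232421875, -255.33450317382812), (155.56114196777344, 240.04483032226562), 0.0)
t 51.20 tcp [ 0.6379 -0.0833  0.2691] psi 89.4 tilt [-0.0838 -0.0317] q1 -0.15 q6 -0.12 w 0.004 F [-0.3 -0.   0.2]
 delta tool now [-0.3278 -0.1813  0.0451] turn 0.012  delta in final axes [-0.3308 -0.1804  0.0191]
```

View pics/w46.png

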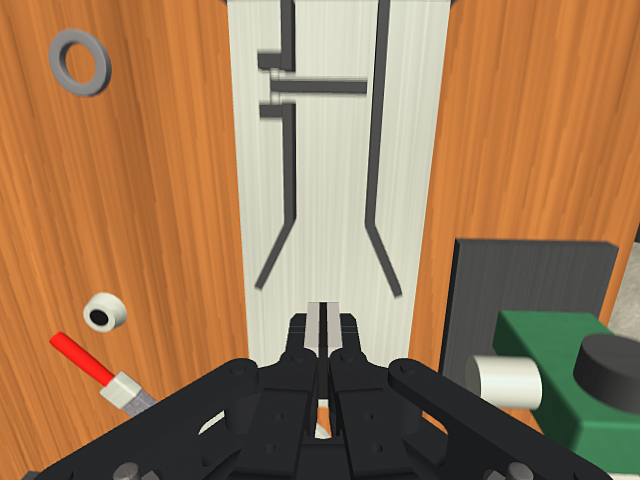

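View pics/t6.png

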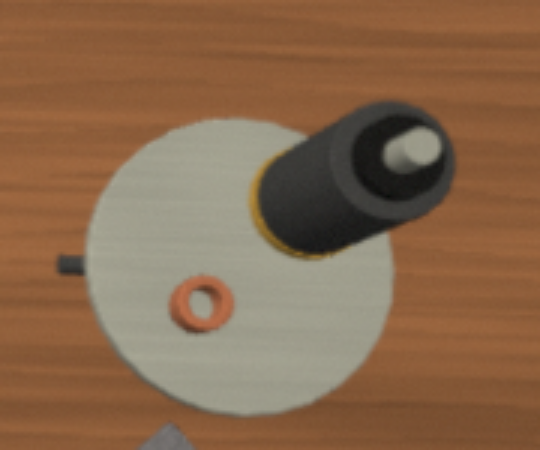

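Run:
```python
from h import *
t=cam("top")
g=lambda p:np.array(p,float)/3+[440,130]
print("collar",onplane(t,[g((201,303))],.068).round(4), "table c",onplane(t,[g((240,267))],.044).round(4),"L,R",onplane(t,[g((86,262)),g((393,265))],.044).round(4).tolist())
print("roller top",onplane(t,[g((393,160)),g((330,150)),g((455,165))],.2).round(4).tolist(), "base edge",onplane(t,[g((252,205)),g((300,258))],.044).round(4).tolist())
```

```text
collar [[ 0.487 -0.411  0.068]] table c [[ 0.5207 -0.4511  0.044 ]] L,R [[0.5213, -0.33, 0.044], [0.5256, -0.5706, 0.044]]
roller top [[0.5705, -0.4987, 0.2], [0.5766, -0.4553, 0.2], [0.568, -0.5412, 0.2]] base edge [[0.5711, -0.4619, 0.044], [0.5292, -0.4983, 0.044]]
```

>>> servo_tool(moves=[[255,[-0.025,-0.012,0],0],[150,[-0.034,-0.015,0],0],[60,[-0.036,-0.016,0],0],[60,[-0.036,-0.016,0],0],[60,[-0.036,-0.016,0],0],[60,[-0.036,-0.016,0],0],[60,[-0.034,-0.015,0],0],[60,[-0.02,-0.01,0],0]])

```text
time: 51.92
tool_pos: [0.5187, -0.3319, 0.2855]
tcp_rot: [-2.183, -2.194, 0.116]
wrist_force: [-0.2, 1.3, 0.4]
width: 0.764
```

Run:
```python
from h import *
c=cam("wrist","w47.png")
hsv=cv2.cvtColor(c["pixels"],cv2.COLOR_RGB2HSV); print(hsv[200:300:20,320].tolist())
go(.487,-.411,.15,88.7)
```

```text
[[13, 178, 191], [30, 23, 214], [32, 24, 212], [33, 23, 210], [11, 147, 217]]
t 51.97 tcp [ 0.5173 -0.3346  0.2859] psi 90.2 tilt [-0.0854 -0.0242] q1 -0.58 q6 -0.57 w 0.763 F [-0.5 -1.8 -0.1]
 delta tool now [-0.073  -0.0187  0.1398] turn 0.027  delta in final axes [-0.077  -0.0285  0.1359]
```

View pics/w47.png

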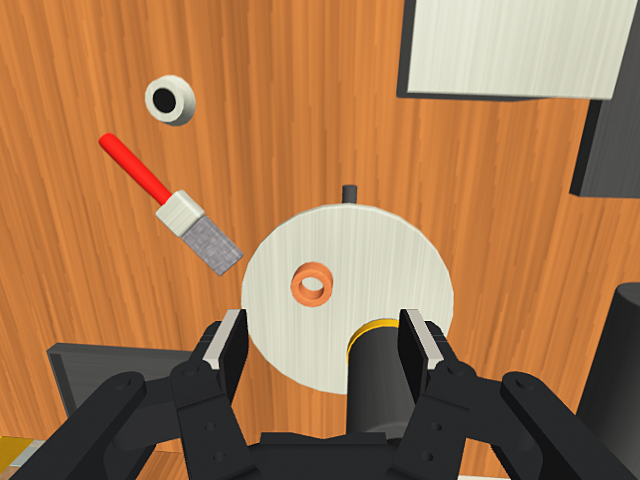

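```bash
cat >> h.py <<'E'
def collar(c,z,box):
    hsv=cv2.cvtColor(c["pixels"],cv2.COLOR_RGB2HSV)
    m=cv2.inRange(hsv,(4,130,120),(13,255,255)); u0,v0,u1,v1=box; k=np.zeros_like(m);k[v0:v1,u0:u1]=255;m&=k
    ct=max(cv2.findContours(m,cv2.RETR_EXTERNAL,cv2.CHAIN_APPROX_NONE)[0],key=cv2.contourArea)
    Q=(onplane(c,ct.reshape(-1,2),z)[:,:2]*1000).astype(np.float32)
    print("collar px",ct.reshape(-1,2).min(0),ct.reshape(-1,2).max(0),"circle",cv2.minEnclosingCircle(Q),"ell",cv2.fitEllipse(Q))
E
python3 - <<'E'
from h import *
c=cam("wrist")
collar(c,.068,(280,255,345,315)); collar(c,.056,(280,255,345,315))
go(.487,-.411,.15,88.7)
E
```

```text
collar px [293 258] [334 302] circle ((491.0561218261719, -406.9493713378906), 25.49339485168457) ell ((490.3036804199219, -407.0676574707031), (41.806514739990234, 50.7056999206543), 166.5607147216797)
collar px [293 258] [334 302] circle ((489.7535400390625, -412.6612243652344), 26.414976119995117) ell ((488.97406005859375, -412.7838439941406), (43.31786346435547, 52.53875732421875), 166.56072998046875)
t 52.02 tcp [ 0.5186 -0.3323  0.2856] psi 90.2 tilt [-0.0842 -0.0219] q1 -0.58 q6 -0.56 w 0.764 F [ 0.6 -0.2 -0.2]
 delta tool now [-0.0757 -0.0201  0.1395] turn 0.026  delta in final axes [-0.0794 -0.0298  0.1356]
```

>>> servo_tool(moves=[[60,[-0.014,-0.004,0],0.013],[60,[-0.018,-0.005,0],0.013],[60,[-0.018,-0.005,0.01],0],[60,[-0.014,-0.004,0.02],0],[60,[-0.006,0,0.025],0],[60,[0,0.002,0.025],0],[60,[0,0.002,0.025],0],[60,[0,0.002,0.015],0]])

```text
time: 52.68
tool_pos: [0.5047, -0.3969, 0.1722]
tcp_rot: [-2.217, -2.176, 0.102]
wrist_force: [-1.3, 0.8, -0.1]
width: 0.763
```

Run:
```python
from h import *
c=cam("wrist","w48.png")
collar(c,.068,(255,200,395,400))
go(.489,-.408,.073,88.7)
```

```text
collar px [280 236] [342 304] circle ((489.9070129394531, -407.554443359375), 24.78078842163086) ell ((490.1211242675781, -407.79425048828125), (41.606082916259766, 49.182247161865234), 165.73336791992188)
t 52.73 tcp [ 0.5038 -0.3955  0.169 ] psi 89.0 tilt [-0.0734 -0.0187] q1 -0.67 q6 -0.63 w 0.766 F [-0.9  1.  -1.4]
 delta tool now [-0.0108 -0.0075  0.0971] turn 0.005  delta in final axes [-0.0128 -0.0145  0.096 ]
```

View pics/w48.png

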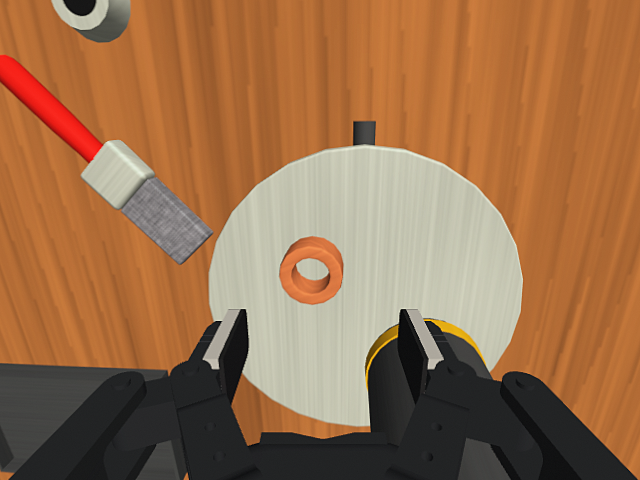

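>>> servo_tool(moves=[[60,[-0.003,-0.003,0.01],0.005],[60,[-0.003,-0.002,0.016],0],[60,[-0.003,-0.001,0.018],0],[60,[-0.001,0,0.016],0],[60,[0,0,0.012],0],[60,[0,0,0.005],0],[60,[0,0,0.001],0],[60,[0,0,0],0]])

```text
time: 53.4
tool_pos: [0.4971, -0.4008, 0.0913]
tcp_rot: [-2.214, -2.176, 0.097]
wrist_force: [0.1, -0.0, 0.2]
width: 0.764
```

Run:
```python
from h import *
c=cam("wrist","w49.png")
collar(c,.068,(250,200,400,420))
go(.489,-.408,.073,88.7)
```

```text
collar px [263 280] [355 380] circle ((490.0593566894531, -405.9351501464844), 26.29918670654297) ell ((489.9436340332031, -406.5364685058594), (41.47905349731445, 52.78894805908203), 168.61370849609375)
t 53.45 tcp [ 0.4973 -0.4009  0.0916] psi 89.1 tilt [-0.069  -0.0188] q1 -0.69 q6 -0.63 w 0.766 F [-0.1  0.4  1. ]
 delta tool now [-0.0068 -0.0068  0.0193] turn 0.006  delta in final axes [-0.0073 -0.0081  0.0186]
```

View pics/w49.png

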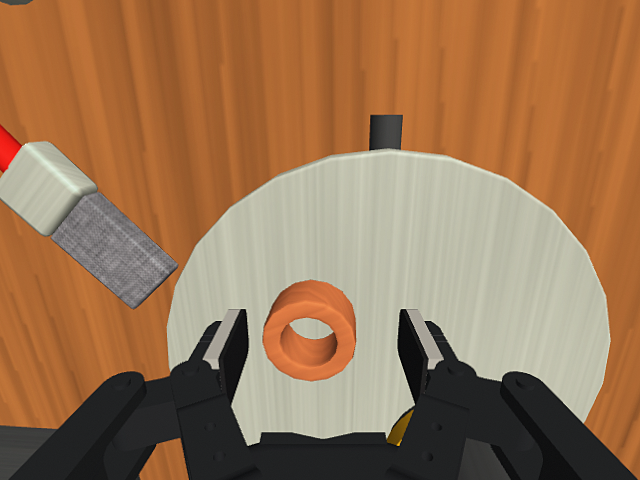

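>>> servo_tool(moves=[[60,[-0.003,-0.003,0.007],0],[60,[-0.003,-0.002,0.007],0],[60,[-0.001,-0.001,0.003],0],[150,[0,0,0],0],[255,[0,0,0],0],[255,[0,0,0],0],[255,[0,0,0],0],[255,[0,0,0],0]], newtons=50)

```text
time: 54.12
tool_pos: [0.4911, -0.4111, 0.0782]
tcp_rot: [-2.22, -2.18, 0.097]
wrist_force: [0.4, -0.3, 0.3]
width: 0.488
```

Run:
```python
from h import *
c=cam("wrist","w50.png")
w=world(-.175); go(w[0],w[1],.27,88.7)
```

```text
t 54.17 tcp [ 0.4911 -0.411   0.0781] psi 89.0 tilt [-0.0644 -0.0232] q1 -0.71 q6 -0.65 w 0.486 F [-1.3  0.5  0.1]
 delta tool now [ 0.2532  0.1223 -0.2063] turn 0.006  delta in final axes [ 0.2587  0.1338 -0.1919]
```

View pics/w50.png

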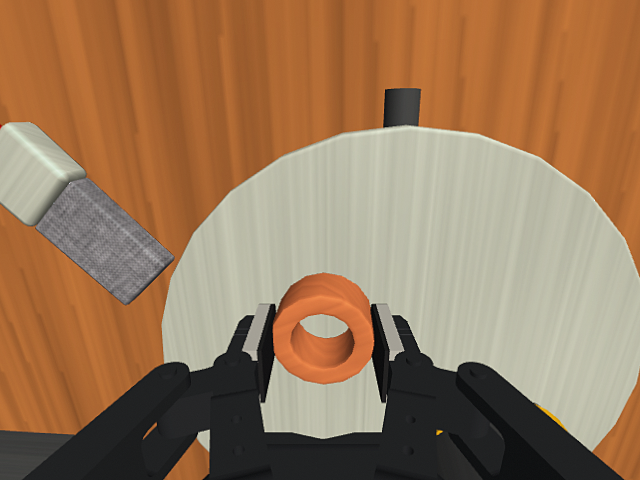

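>>> servo_tool(moves=[[255,[0,0,-0.015],0],[255,[0,0,-0.025],0],[255,[0,0,-0.03],0],[255,[0,0,-0.03],0],[255,[0.005,0,-0.03],0],[255,[0.02,0.01,-0.02],0],[255,[0.028,0.014,-0.01],0],[255,[0.03,0.015,0],0]])

```text
time: 54.83
tool_pos: [0.5379, -0.3259, 0.2342]
tcp_rot: [-2.22, -2.164, 0.1]
wrist_force: [0.8, -0.5, -1.4]
width: 0.488
```

Run:
```python
from h import *
w=world(-.175); go(w[0],w[1],.25,88.7)
```

```text
t 54.83 tcp [ 0.5379 -0.3259  0.2342] psi 88.6 tilt [-0.0737 -0.0165] q1 -0.56 q6 -0.51 w 0.488 F [ 0.8 -0.5 -1.4]
 delta tool now [ 0.1724  0.0868 -0.0254] turn -0.003  delta in final axes [ 0.1725  0.0888 -0.0158]
```

>>> servo_tool(moves=[[255,[0.026,0.013,-0.005],0],[255,[0.028,0.014,-0.003],0],[255,[0.028,0.014,-0.002],0],[255,[0.025,0.013,0],0],[255,[0.02,0.01,0],0],[255,[0.012,0.007,0],0],[255,[0.006,0.003,0],0],[255,[0,0,0],0]])

```text
time: 55.5
tool_pos: [0.6213, -0.1694, 0.2363]
tcp_rot: [-2.215, -2.17, 0.096]
wrist_force: [0.3, -0.7, -1.7]
width: 0.488
```

Run:
```python
from h import *
c=cam("wrist","w51.png")
w=world(-.175); go(w[0],w[1],.176,88.7)
```

```text
t 55.55 tcp [ 0.621  -0.1701  0.2362] psi 88.8 tilt [-0.0716 -0.0155] q1 -0.29 q6 -0.26 w 0.486 F [-0.8 -0.1 -2.3]
 delta tool now [0.0159 0.0136 0.0591] turn 0.002  delta in final axes [0.0149 0.0094 0.0602]
```

View pics/w51.png

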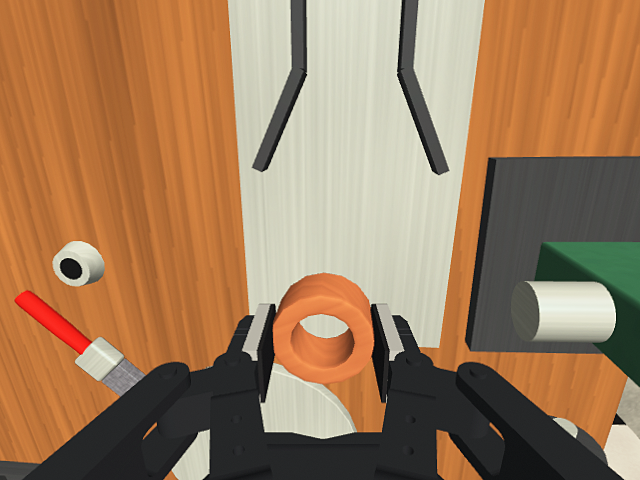

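>>> servo_tool(moves=[[255,[0.003,0.003,0.008],0],[255,[0.003,0.003,0.01],0],[255,[0.002,0.002,0.01],0],[255,[0.002,0.001,0.01],0],[255,[0.001,0.001,0.008],0],[255,[0,0,0.005],0],[255,[0,0,0.002],0],[255,[0,0,0],0]])

```text
time: 56.22
tool_pos: [0.6244, -0.1652, 0.1743]
tcp_rot: [-2.221, -2.16, 0.102]
wrist_force: [0.4, 0.6, 2.3]
width: 0.484
```

Run:
```python
from h import *
c=cam("wrist","w52.png")
w=world(-.175); go(w[0],w[1],.175,88.7)
```

```text
t 56.27 tcp [ 0.6245 -0.1653  0.1747] psi 88.4 tilt [-0.0761 -0.0161] q1 -0.28 q6 -0.24 w 0.490 F [-0.2  0.2 -1.9]
 delta tool now [ 0.01    0.0058 -0.001 ] turn -0.005  delta in final axes [ 0.0099  0.0059 -0.0003]
```

>>> servo_tool(moves=[[255,[0.005,0.003,-0.001],0],[255,[0.005,0.003,0],0],[150,[0,0,0.001],0],[80,[0,0,0],0],[60,[0,0,0],0],[60,[0,0,-0.012],0],[60,[0,0,-0.02],0],[60,[0,0,-0.015],0]])

```text
time: 56.93
tool_pos: [0.6343, -0.1532, 0.2227]
tcp_rot: [-2.219, -2.159, 0.105]
wrist_force: [0.8, 0.0, -0.0]
width: 0.761
```

Run:
```python
from h import *
c=cam("wrist","w53.png")
collar(c,.164,(250,200,400,420))
w=world(-.235); go(w[0],w[1],.225,88.7)
```

```text
collar px [286 243] [364 327] circle ((631.0869140625, -152.60952758789062), 24.900110244750977) ell ((631.5194091796875, -153.07269287109375), (41.72050094604492, 49.73673629760742), 169.79136657714844)
t 56.98 tcp [ 0.6362 -0.1536  0.2266] psi 88.5 tilt [-0.0732 -0.0175] q1 -0.26 q6 -0.22 w 0.763 F [ 1.2 -0.4  1.9]
 delta tool now [-0.0619 -0.0051  0.0032] turn -0.004  delta in final axes [-0.062  -0.0055  0.0016]
```

View pics/w53.png

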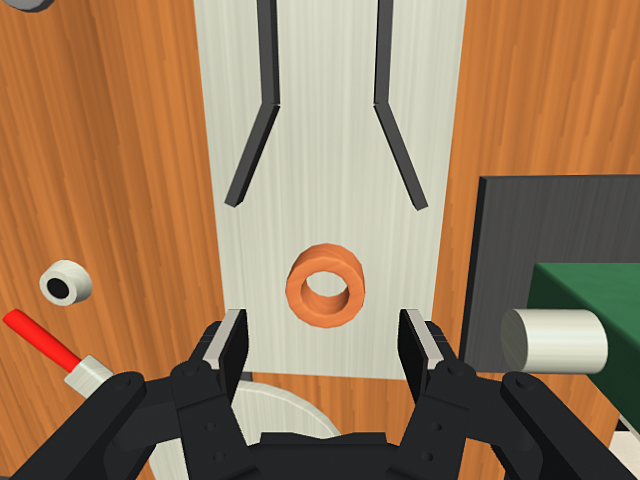

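>>> servo_tool(moves=[[150,[-0.012,0,0],0],[255,[-0.014,-0.001,0],0],[255,[-0.014,-0.001,0],0],[255,[-0.012,-0.001,0],0],[255,[-0.004,-0.001,0],0],[255,[0,0,0],0],[255,[0,0,0.005],0],[255,[0,0,0.008],0]])

```text
time: 57.65
tool_pos: [0.6297, -0.2193, 0.2174]
tcp_rot: [-2.231, -2.163, 0.098]
wrist_force: [-0.4, 0.2, 0.0]
width: 0.002
```

Run:
```python
from h import *
c=cam("wrist","w54.png")
w=world(-.235); go(w[0],w[1],.174,88.7)
```

```text
t 57.70 tcp [ 0.6286 -0.2187  0.2148] psi 88.3 tilt [-0.0715 -0.0189] q1 -0.35 q6 -0.31 w 0.001 F [-0.4 -0.7 -1.4]
 delta tool now [0.0042 0.0035 0.0406] turn -0.007  delta in final axes [0.0033 0.0007 0.0408]
```

View pics/w54.png

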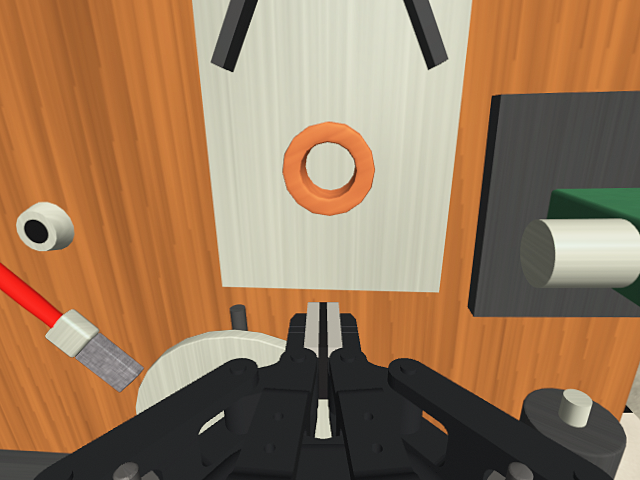

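>>> servo_tool(moves=[[255,[0,0.001,0.01],-0.007],[255,[0,0.001,0.012],0],[255,[0,0.001,0.01],0],[255,[0.001,0.001,0.004],0],[255,[0.004,0,0],0],[255,[0.008,0,0],0],[255,[0.01,0,0],0],[255,[0.01,0,0],0]])

```text
time: 58.37
tool_pos: [0.6285, -0.1824, 0.1686]
tcp_rot: [-2.213, -2.165, 0.105]
wrist_force: [0.7, -1.6, -0.4]
width: 0.002
```

Run:
```python
from h import *
c=cam("wrist","w55.png")
w=world(-.055); go(w[0],w[1],.172,88.7)
```

```text
t 58.42 tcp [ 0.6286 -0.1801  0.1688] psi 88.8 tilt [-0.0792 -0.0143] q1 -0.30 q6 -0.26 w -0.002 F [-0.3  1.6 -0.8]
 delta tool now [ 0.1446  0.0014 -0.0057] turn 0.002  delta in final axes [ 0.1447  0.0015 -0.0032]
```

View pics/w55.png

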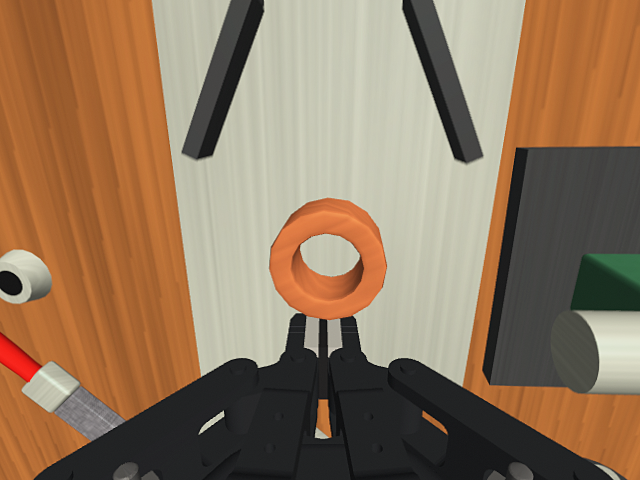

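>>> servo_tool(moves=[[255,[0.008,0.002,-0.002],0],[255,[0.012,0.002,-0.001],0],[255,[0.013,0.001,-0.001],0],[255,[0.013,0,0],0],[255,[0.013,0,0],0],[255,[0.013,0,0],0],[255,[0.012,0,0],0],[255,[0.01,0,0],0]])

```text
time: 59.08
tool_pos: [0.6345, -0.0797, 0.1737]
tcp_rot: [-2.211, -2.171, 0.117]
wrist_force: [-0.2, -1.6, 0.6]
width: -0.008
```

Run:
```python
from h import *
c=cam("wrist","w56.png")
w=world(-.055); go(w[0],w[1],.172,88.7)
```

```text
t 59.13 tcp [ 0.6347 -0.0775  0.1736] psi 89.1 tilt [-0.0816 -0.0215] q1 -0.14 q6 -0.11 w 0.001 F [-0.7  1.   0.6]
 delta tool now [ 0.042  -0.002   0.0008] turn 0.006  delta in final axes [ 0.042  -0.0023  0.0016]
```

View pics/w56.png

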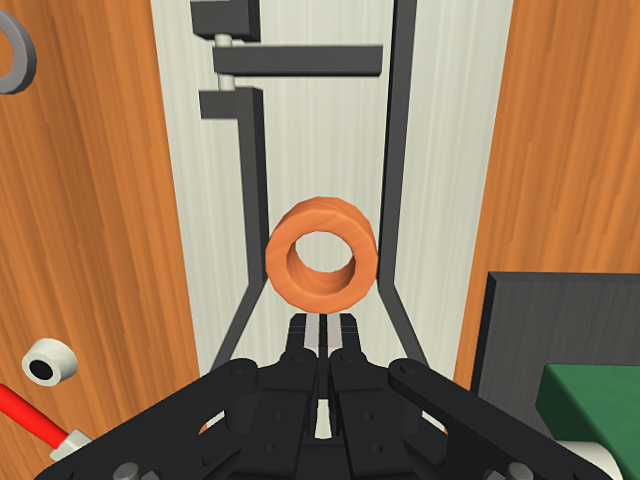

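>>> servo_tool(moves=[[255,[0.006,-0.001,0],0],[255,[0.006,0,0],0],[255,[0.006,0,0],0],[255,[0.005,0,0],0],[255,[0.005,0,0],0],[255,[0.004,0,0],0],[255,[0.003,0,0],0],[255,[0.002,0,0],0]])

```text
time: 59.8
tool_pos: [0.6358, -0.0358, 0.1736]
tcp_rot: [-2.21, -2.175, 0.11]
wrist_force: [0.6, -2.9, 0.4]
width: -0.001
```

Run:
```python
from h import *
c=cam("wrist","w57.png")
w=world(-.055); go(w[0],w[1],.172,88.7)
```

```text
t 59.85 tcp [ 0.6358 -0.0355  0.1736] psi 89.1 tilt [-0.0779 -0.0216] q1 -0.08 q6 -0.05 w 0.001 F [0.2 0.1 0.8]
 delta tool now [ 0.     -0.0023  0.0018] turn 0.007  delta in final axes [-0.0001 -0.0024  0.0016]
```

View pics/w57.png

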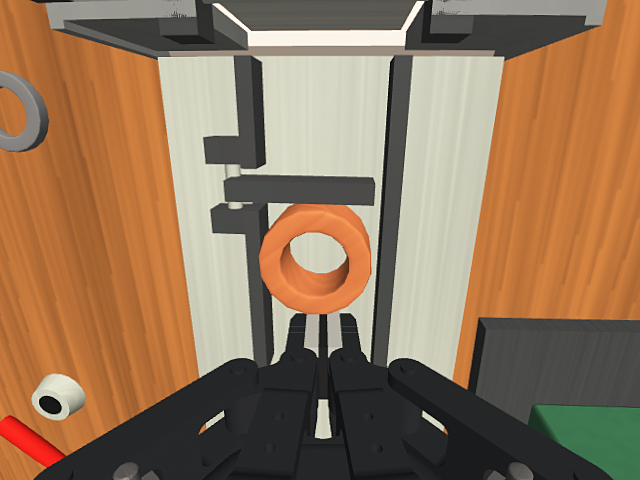

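>>> servo_tool(moves=[[255,[0.002,0,0],0],[255,[0.002,0,0],0],[255,[0.002,0,0],0],[255,[0.002,0,0],0],[255,[0.002,0,0],0],[255,[0.002,0,0],0],[255,[0.002,0,0],0],[255,[0.002,0,0],0]])

```text
time: 60.52
tool_pos: [0.6357, -0.0338, 0.174]
tcp_rot: [-2.222, -2.184, 0.138]
wrist_force: [0.3, -5.9, 0.2]
width: -0.002
```

Run:
```python
from h import *
c=cam("wrist","w58.png")
w=world(-.055); go(w[0],w[1],.172,88.7)
```

```text
t 60.57 tcp [ 0.6358 -0.0338  0.1741] psi 89.1 tilt [-0.0787 -0.0461] q1 -0.07 q6 -0.03 w 0.005 F [-0.6 -4.8  0.3]
 delta tool now [-0.0016 -0.0022  0.0023] turn 0.007  delta in final axes [-0.0017 -0.0024  0.0021]
```

View pics/w58.png

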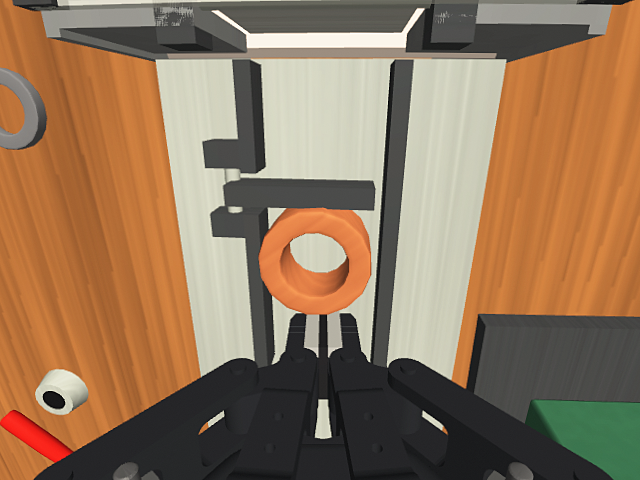

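>>> servo_tool(moves=[[255,[-0.004,0,0],0],[255,[-0.01,0,0],0],[255,[-0.02,0,0],0],[255,[-0.02,0,-0.01],0],[255,[-0.015,0,-0.025],0],[255,[-0.01,0,-0.03],0],[255,[-0.01,0,-0.03],0],[255,[0,0,0],0]])

```text
time: 61.23
tool_pos: [0.6385, -0.1232, 0.2711]
tcp_rot: [-2.214, -2.174, 0.142]
wrist_force: [0.6, -0.7, 2.3]
width: -0.0
```

>>> servo_tool(moves=[[255,[-0.03,-0.02,0],0],[255,[-0.03,-0.025,0],0],[255,[-0.025,-0.025,0],0],[255,[-0.02,-0.025,0],0],[255,[-0.01,-0.02,0],0],[255,[0,-0.01,0],0],[255,[0,0,0],0],[255,[0,0,0],0]])

```text
time: 61.9
tool_pos: [0.5087, -0.2411, 0.2882]
tcp_rot: [-2.218, -2.175, 0.129]
wrist_force: [0.6, -0.5, 0.0]
width: 0.0
```

Run:
```python
from h import *
c=cam("wrist","w59.png"); t=cam("top"); s=cam("scene")
a=cv2.resize(t["pixels"][90:230,150:460,::-1],None,fx=2.5,fy=2.5,interpolation=3); cv2.imwrite("pics/t7.png",a)
cv2.imwrite("pics/s7.png",cv2.resize(s["pixels"][190:370,180:500,::-1],None,fx=2.5,fy=2.5,interpolation=3))
cv2.imwrite("pics/t7f.png",t["pixels"][:,:,::-1])
t0=np.load("top0.npz"); 
d=np.abs(t["pixels"].astype(int)-t0["pixels"]).max(2)>45; d[330:]=0
print([cv2.boundingRect(x) for x in cv2.findContours(cv2.morphologyEx(d.astype(np.uint8),cv2.MORPH_OPEN,np.ones((2,2))),0,2)[0]])
go(.5,-.2,.25,88.7)
```

```text
[(193, 250, 27, 32), (396, 240, 18, 28), (271, 239, 18, 29), (319, 228, 26, 31), (517, 200, 19, 21), (322, 172, 4, 14), (323, 146, 23, 24), (391, 88, 185, 243)]
t 62.05 tcp [ 0.5097 -0.2405  0.2879] psi 89.1 tilt [-0.0824 -0.0351] q1 -0.45 q6 -0.41 w 0.003 F [-0.3  0.9 -0.1]
 delta tool now [ 0.0417 -0.0073  0.0371] turn 0.007  delta in final axes [ 0.0402 -0.0106  0.0379]
```

View pics/t7f.png

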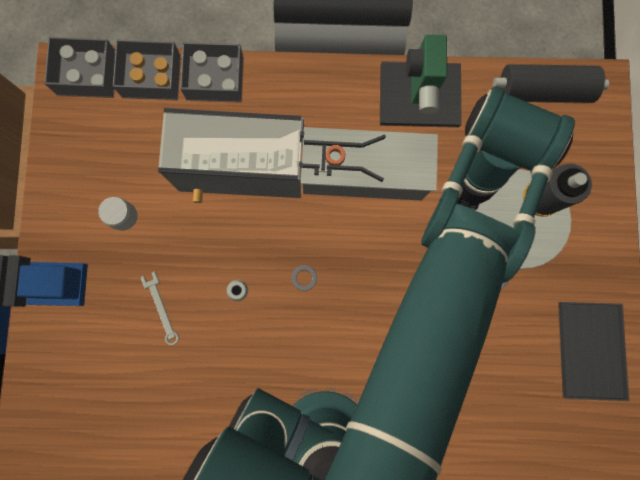

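View pics/s7.png

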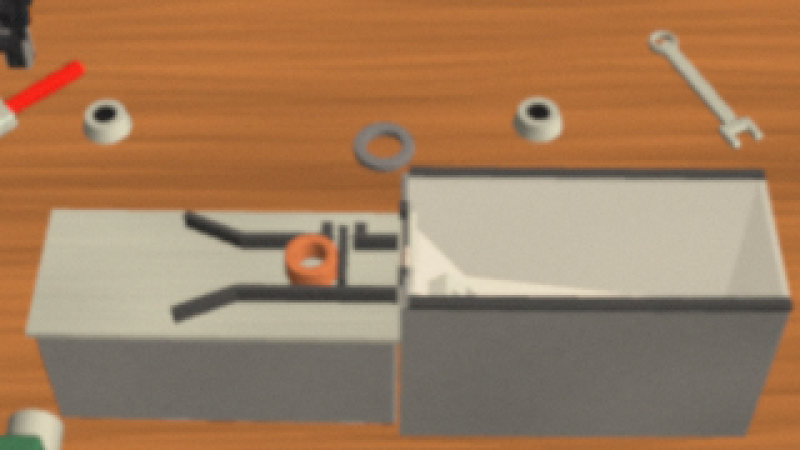

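View pics/w59.png

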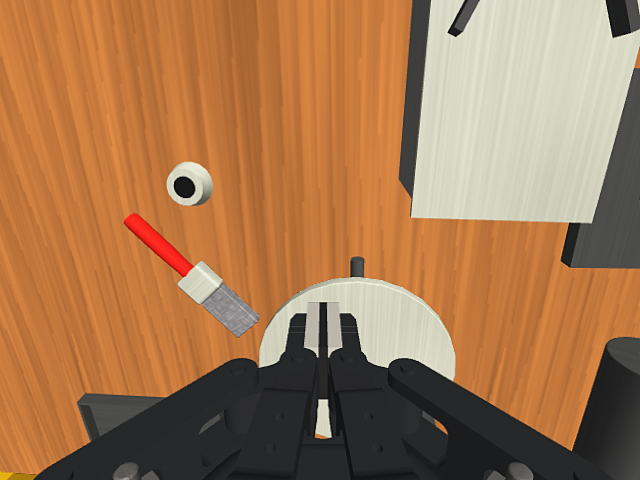

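View pics/t7.png

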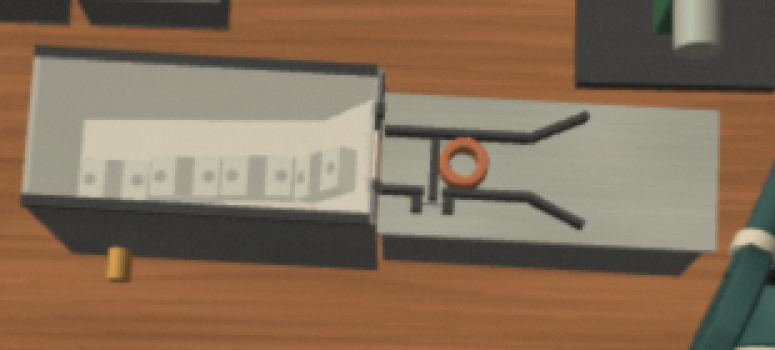

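Run:
```python
from h import *
c=cam("scene")
for f in ((.06,0,.142),(.06,0,.18),(.06,-.02,.145),(-.03,0,.164)):
    w=world(f[0],f[1]); print(f,proj(c,[w[0],w[1],f[2]]).round(1))
cv2.imwrite("pics/s8.png",cv2.resize(c["pixels"][270:330,280:400,::-1],None,fx=6,fy=6,interpolation=3))
```

```text
(0.06, 0, 0.142) [[343.8 298.1]]
(0.06, 0, 0.18) [[344.  286.5]]
(0.06, -0.02, 0.145) [[343.8 305. ]]
(-0.03, 0, 0.164) [[299.6 291.2]]
```

View pics/s8.png

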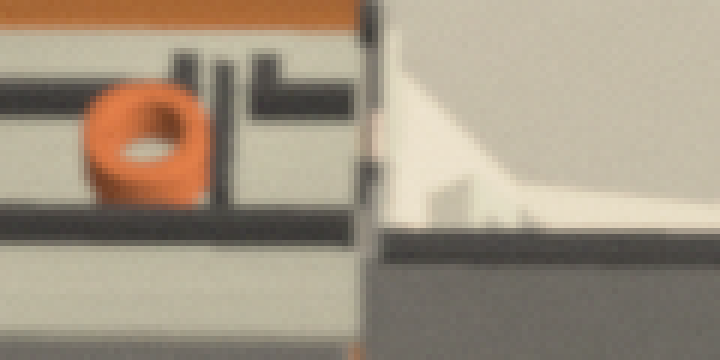

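Run:
```python
from h import *
from workcell import bot
t=cam("top")
hsv=cv2.cvtColor(t["pixels"],cv2.COLOR_RGB2HSV); m=cv2.inRange(hsv,(3,110,100),(16,255,255))
collar(t,.164,(318,135,352,175))
print(bot.read_state()["time"], bot.finish_job())
```

```text
collar px [326 145] [344 163] circle ((631.63623046875, -1.2019593715667725), 22.38751983642578) ell ((631.3220825195312, -2.731261730194092), (39.77243423461914, 42.19202423095703), 60.076637268066406)
the job is handed in; nothing more can be done
62.15 None
```

The job is done and handed in at about 62 s of the 210 s allowed. `finish_job` gave no verdict, so what follows is from my own checks.

- **Keepers:** all four were present. I gripped each one, set it on the load area and pushed it by its tail through the flap. The last top picture shows all four inside the wash box, with the last one clear of the flap. The flap looks shut, as it did at the start.
- **Stop:** I flipped it only after the fourth keeper was in. The pictures show it level across the lane.
- **Collar:** it lies flat on the deck. I pushed it until a steady contact of about 5 N showed it against the stop, then backed the gripper away. The final pictures show it touching the bar.
- **Other parts:** comparing the first and last top views shows no change at cone2, the seal, the spanner or the tin. The arm hid cone1 and the brush in that top view, but the wrist and scene pictures show them undisturbed.

**What disagreed:**
- **Camera positions:** they differed by 3–9 mm at deck height. I used a blend for the lane, and it proved good enough.
- **Collar position:** the final top-camera fix puts its centre at feeder x ≈ -0.021, against -0.022 for perfect contact. That is within the calibration error.
- **Tool tilt:** the tool slowly tilted by up to about 0.1 rad during the moves, because only turns about its own axis can be commanded. This did no harm.

The highest wrist force I read was about 40 N, briefly, when I set the first keeper on the deck.

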